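Clip a culture tube into the tilt gauge and hold it at the marked slant

TASK

Lay the capped culture tube in the two-fork clip of the angle gauge by pressing it straight down past the sprung hinged jaw until it is fully home. Then lift the gauge by its handle, set the middle of its underside on the round top of the sprung stud with the head pushed about halfway down, and rock the gauge on it until the freely swinging pointer comes to rest on the mark tab of the dial. Finish while still gripping the gauge there, tube in place, clear of the bench and steady; leave the plate, jars and bottle alone.

Things in the scene. Friction and masses are not known exactly. Their poses are not given: they have to be found in the camera images.
- tube: White straight rigid culture tube, 16 mm in diameter, 150 mm long, with a grey cap 20 mm in diameter on its +y end (62 to 80 mm from the origin). Origin on the axis at the middle of the 150 mm; y runs along the tube. About 35 g. At the start it lies level in the tube rest, axis 48 mm above the bench; the space under it between the two supports is free.
- tube_rest: Grey fixed stand: base 60 x 110 x 8 mm and two notched supports, each 10 mm thick, at y = -40 and +40 mm, that carry the tube with its axis at z = 48 mm. Origin at the centre of the underside, y along the tube. The tube lies between low walls that end 50 mm above the bench and is lifted straight up.
- gauge: Loose angle gauge, 0.4 kg, on the bench: aluminium base 120 x 120 x 8 mm, origin at the centre of its flat underside, z up. White dial 110 mm wide at x = 42 mm, facing +x, top at z = 82 mm; grey upright handle in the middle; tube clip along y at x = -45 mm. Nothing is higher than 121 mm. Tilting the gauge about its x axis, +y side down, swings the pointer to the dial's +y side.
- handle_top (a point): Centre of the top of the gauge's handle, 112 mm above its underside and above its centre. The handle is a grey upright bar, 20 mm in gauge x and 30 mm in gauge y, free over its upper 90 mm: grip it across its 30 mm width (fingers closing along gauge y).
- clip_seat (a point): Where the tube's middle belongs (gauge x = -45, y = 0, z = 105 mm; axes as the gauge's, tube along y). Forks at y = 28 to 40 and -28 to -40 mm have floors 8 mm below the seat and rigid prongs on the +x side, tips flared, 15 mm above it. Between the forks all is free to 27 mm below the seat. The tube may be 12 mm off along y, its cap outside the forks and rollers.
- jaw (a joint): Hinge angle of the clip's sprung steel jaw, rad: 0 shut, about 0.12 as the tube passes, below 0.06 with the tube seated. Its two 8 mm rollers (y = 42 to 50 and -42 to -50 mm) reach over the tube from the -x side. A tube pressed straight down meets them 18 mm above the seat, pushes them aside with about 10 N and snaps under; the spring shuts the jaw over it.
- pointer (a joint): Angle of the black pendulum pointer on the dial, rad, about the gauge's x axis: 0 hangs straight down the dial, positive towards gauge +y. It hangs plumb by gravity and swings freely for about 2 s. Pivot at gauge x = 48, y = 0, z = 72 mm.
- pointer_tip (a point): Lower end of the pointer, 49 mm from its pivot; its z axis points from the tip to the pivot.
- mark (a joint): Angle of the dark T-shaped mark tab near the lower edge of the dial, rad, same sense and pivot as the pointer; it was set beforehand, always on the gauge's +y side, at 0.16 to 0.36 rad, and stays put.
- mark_tip (a point): Upper, narrow end of the mark tab, 52 mm from the pivot; its z axis points from the tab to the pivot. The pointer is on the mark when the two z axes agree.
- stud: Fixed stud: dark steel base 70 x 70 x 14 mm with a round collar of 52 mm diameter up to 28 mm; origin at the centre of its underside. Its black rubber head sticks out of the top.
- stud_top (a point): Topmost point of the stud's head, 62 mm above the bench when not pressed, on the stud's vertical axis. The head is uneven: a round dome of 12 mm radius, and a smaller, 9 mm lower bump 14 mm towards the stud's +y.
- stud_head (a joint): How far the sprung head is pressed straight down, m: 0 free, 0.012 at its stop. It yields from 3 N (0.5 N more per mm, 9 N at the stop).
- well_plate: Bystander: flat white multi-well plate 85 x 127 x 14 mm, origin at the centre of its underside.
- jar_a: Bystander: small amber jar, 36 mm in diameter, 45 mm high, origin under its centre.
- jar_b: Bystander: another such amber jar (its cap a different colour), origin under its centre.
- wash_bottle: Bystander: white bottle, 66 mm in diameter, 150 mm high, origin under its centre.
Things that resemble listed ones, but are neither listed nor needed, are in the scene too. What is meant by the gauge is not yellow, and is the larger of those in its own colour.

How it is judged:
On the way, in this order (a step that is already met when the one before it is completed fails the run):
1. the tube is pressed home in the clip of the gauge, under the jaw, while the gauge stands upright on the bench (x of tube in the frame of clip_seat between -0.003 and 0.003 m and z of tube in the frame of clip_seat between -0.003 and 0.002 m and y of tube in the frame of clip_seat between -0.016 and 0.016 m and angle between the y axis of tube and the y axis of gauge, either way round below 0.06 rad and value of joint jaw below 0.08 rad and height (world z) of gauge below 0.01 m and angle between gauge's own z axis and vertical below 0.08 rad), for 0.2 s.
2. the gauge, held in the gripper, rests on the stud's head (contact force between gauge and stud above 0.5 N and height (world z) of gauge above 0.03 m and contact force between the fingers and gauge above 1 N), for 0.2 s.
At the end, for the whole second after the job is handed in: Tube seated (3 mm, jaw under 0.08 rad); gauge gripped, still (20 mm/s), over 30 mm up, bearing on the stud head (over 1 N, within 45 mm of mid-underside), head pressed 1 to 11.5 mm; pointer within 0.06 rad of the mark, under 0.25 rad/s; tube within 16 mm along y, parallel to 0.06 rad (x of tube in the frame of clip_seat between -0.003 and 0.003 m and z of tube in the frame of clip_seat between -0.003 and 0.002 m and y of tube in the frame of clip_seat between -0.016 and 0.016 m and angle between the y axis of tube and the y axis of gauge, either way round below 0.06 rad and value of joint jaw below 0.08 rad and angle between the z axis of pointer_tip and the z axis of mark_tip, either way round below 0.06 rad and velocity of joint pointer between -0.25 and 0.25 rad/s and value of joint stud_head between 0.001 and 0.0115 m and contact force between gauge and stud above 1 N and contact force between the fingers and gauge above 1 N and height (world z) of gauge above 0.03 m and linear speed of gauge below 0.02 m/s and horizontal distance between gauge and stud_top below 0.045 m); the arm keeps its last pose, push and grip.
It fails at once if a bystander is moved by more than 30 mm (distance of any of well_plate, jar_a, jar_b, wash_bottle from where it was at the start of the episode above 0.03 m).
It fails at once if the gauge is tipped over (angle between gauge's own z axis and vertical above 0.9 rad).
It also fails if it takes over 61 s, if anything falls off the work surface, if the arm or the gripper's body presses on something with over 40 N, if the wrist force passes 120 N, or if a joint passes its speed limit or range.

ROBOT

A 6-joint arm with a two-finger parallel gripper is mounted at the origin on the work surface. World frame = base frame: x ahead of the robot, y to its left, z up, the work surface at z = 0. Lengths are in m, angles in rad, forces in N, time in s.
With the tool pointing down it reaches from about 0.35 to 0.775 m from the base axis. Payload 7.3 kg.
Tool frame: the origin (TCP) lies on the centre line of the jaws, within the pads' length; the fingertips stand 14 mm ahead of it and the grasp point (between the pads) lies 5 mm behind it; z points along the fingers, y is the direction in which the jaws open and shut (so a half turn about z gives the same grasp; the last joint's range is limited). The gripper opens to 92 mm and grips with 3 to 60 N. Pads are 19 mm wide; open, the fingers measure 130 mm over their backs; the gripper's body (75 mm by 190 mm) begins 47 mm behind the grasp point.
Start: joints at [1.122, 0.342, 1.524, -0, 1.275, -0.146], TCP at [0.157, 0.501, 0.241] pointing down, gripper open.
Joint ranges: [-2.53, 2.53], [-0.77, 2.02], [0.04, 2.7], [-1, 4.14], [0.28, 2.66], [-3.11, 3.11]. Speed limits (rad/s): [2.57, 2.57, 3.14, 3.14, 3.14, 3.14].

INTERFACE

Orientations are given as [roll, pitch, yaw] about the fixed x, y, z axes, in that order (R = Rz(yaw) Ry(pitch) Rx(roll)).
In Python, from cell import telemetry, cams, robot gives the robot as it stands.
- The arm moves only by the tool servo_tool, never from a script. Its argument "targets" is text: rows parted by semicolons, each of 4 numbers parted by spaces: the shift along the tool's x, y, z in mm, then the turn about the tool's z in rad. In form: x y z yaw; .... A call has 1 to 20 rows; each row shifts and turns the pose as measured when the row begins, along the tool's axes as they then stand; what a row does not reach is not made up. A row lasts 1/8 s, in which the tool goes at most 62.5 mm and 10.7 degrees, less where a joint would pass 70% of its speed; a pose out of reach is approached as far as the arm can. A call with a gripper value outside its range is refused whole. "hand" is the opening, from 0 (shut) to 1 (fully open), set as the call begins (left out, the last holds). The fingers move at their own pace and stop on an object; "squeeze" is the grip in N (left out, the last holds). Time passes only in rows, so rows that do not move let the fingers close. It gives the time, the measured TCP pose, the force and the opening at its end, in the units of the state.
- telemetry.observe(): the state, without advancing time (a new reading comes with each control period).
- cams.read_camera(name): name is "scene" or "top"; returns a dict with "color" (420x560x3 uint8, red, green, blue), "K" (3x3 intrinsics, pixels), "R" (3x3) and "t" (3): a world point X has camera coordinates R X + t. Camera axes: x right, y down, z forward; pixel columns grow to the right and rows downward; lengths in m; the calibration is good to about 2 mm. A picture is of the moment at which its call begins. There is no depth.
- robot.hand_in(): hands the job in, once; it reports no verdict.
Trained networks look in a picture, given as the dict that the camera call returned (one of the last four; its "shot" number tells which), for a name from the list of things; names that differ only in an ending like _2 or _b are one class to them, and where a whole thing is asked for, a point or a joint stands for the part that bears it (a point fixed in the world has none). Each returns a list of dicts, best first, with "score" (0 to 1); they miss things now and then, are a little off and sometimes report something else, mostly with a low value. They report only what shows in the picture. A call takes as long as a camera call. They do not tell look-alikes from the thing itself.
- cams.cut_out(picture, query): "region" (420x560 bool, what is visible of it) and "extent" ([centre column, centre row, width, height] in pixels, round what is visible of it).
The state is a dict: "time": time; "qpos": joint angles; "qvel": joint speeds; "joint_efforts": joint torques, N m; "tool_pos": TCP position; "tool_rot": TCP orientation; "contact_force": force on the tool from outside, world axes, zero at the start; "torque": the same for the moment, N m; "opening": finger opening in m.
Only numpy, scipy, OpenCV 4.12 (cv2) and the standard library are available. Lean on these libraries where they do the work, as an engineer would, in place of code of your own. Each camera call takes 0.05 s, during which the arm holds its last target.

## Working session

There is one attempt and no reset: what is moved stays moved. The work goes in short steps, Python scripts to look and compute and a tool call to move; the robot and the scene stay as the last step left them, time stands still between calls to the robot, and variables do not carry over. Pictures are saved under pics/ and viewed, and the job is handed in when it is done.

Besides the shell and the picture viewer there is one more tool, called after "Request:" as name(argument=value, ...) on one line, values as JSON. servo_tool: Moves the arm, as the interface text tells. Its arguments: {"type":"object","properties":{"targets":{"type":"string"},"hand":{"type":"number"},"squeeze":{"type":"number"}},"required":["targets"]}

```bash
ls; mkdir -p pics; cat > h.py <<'E'
import numpy as np, cv2
from cell import telemetry, cams, robot
def save(name,img,crop=None,scale=1):
    im=img[:,:,::-1]
    if crop: 
        a,b,c,d=crop; im=im[b:d,a:c]
    if scale!=1: im=cv2.resize(im,None,fx=scale,fy=scale,interpolation=cv2.INTER_CUBIC)
    cv2.imwrite('pics/'+name,im)
def proj(p,X):
    X=np.atleast_2d(X); c=X@np.array(p['R']).T+np.array(p['t']); u=c@np.array(p['K']).T
    return u[:,:2]/u[:,2:]
def ray_z(p,uv,z):
    K=np.array(p['K']);R=np.array(p['R']);t=np.array(p['t'])
    d=R.T@np.linalg.solve(K,np.array([uv[0],uv[1],1.0])); o=-R.T@t
    return o+d*(z-o[2])/d[2]
E
python3 - <<'E'
from h import *
for n in ['scene','top']:
    p=cams.read_camera(n); save(n+'0.png',p['color']); R=np.array(p['R']);print(n,-R.T@np.array(p['t']),p['R'],p['K'])
    for q in ['tube','tube_rest','gauge','stud','well_plate','jar_a','wash_bottle','pointer','mark','jaw']:
        print(q,[(round(d['score'],2),np.round(d['extent']).tolist()) for d in cams.cut_out(p,q)])
print(telemetry.observe())
E
```

```text
pics
scene [ 1.26247745 -0.24927443  0.7368146 ] [[ 0.21769086  0.97598804 -0.00761758]
 [ 0.65941216 -0.1528248  -0.73608436]
 [-0.71957369  0.15521572 -0.67684695]] [[408.71379252   0.         281.22564175]
 [  0.         408.71379252 210.8399467 ]
 [  0.           0.           1.        ]]
tube [(0.7, [422.0, 188.0, 48.0, 22.0])]
tube_rest [(0.87, [419.0, 198.0, 43.0, 32.0])]
gauge [(0.73, [253.0, 170.0, 52.0, 55.0]), (0.64, [318.0, 217.0, 56.0, 70.0]), (0.64, [328.0, 181.0, 40.0, 35.0])]
stud [(0.69, [195.0, 238.0, 38.0, 33.0])]
well_plate [(0.93, [358.0, 298.0, 75.0, 56.0])]
jar_a [(0.9, [437.0, 257.0, 19.0, 20.0]), (0.82, [258.0, 300.0, 18.0, 26.0])]
wash_bottle [(0.71, [318.0, 216.0, 58.0, 71.0]), (0.66, [106.0, 197.0, 35.0, 58.0])]
pointer []
mark []
jaw [(0.5, [321.0, 177.0, 26.0, 23.0]), (0.42, [318.0, 192.0, 46.0, 23.0])]
top [ 0.45876957 -0.10981902  1.33381575] [[ 0.00563348 -0.99992637  0.01074832]
 [-0.99625102 -0.00654001 -0.08626197]
 [ 0.08632591 -0.01022207 -0.99621451]] [[456.17062343   0.         283.43143389]
 [  0.         456.17062343 207.6486881 ]
 [  0.     
[... 511 characters left out ...]
0]), (0.67, [258.0, 224.0, 5.0, -1.0])]
{'time': 1.1, 'qpos': array([ 1.12199250e+00,  3.42002896e-01,  1.52410424e+00,  2.41143947e-05,
        1.27538967e+00, -1.45996267e-01]), 'qvel': array([ 0.00114777, -0.00042937, -0.00175467, -0.00119712, -0.00130341,
       -0.00017478]), 'joint_efforts': array([ 1.84619297e-03, -4.31145000e+01, -2.44486088e+01,  7.21749268e-02,
        4.80689888e-02,  2.49177852e-06]), 'tool_pos': array([0.15653448, 0.50114157, 0.24073752]), 'tool_rot': array([ 3.14149447e+00, -8.88107808e-06,  2.83877807e+00]), 'contact_force': array([ 0.14737838, -0.49477893, -0.34570282]), 'torque': array([ 0.017364  , -0.02638674,  0.03451646]), 'opening': 0.09169575436681907}
```

View pics/scene0.png

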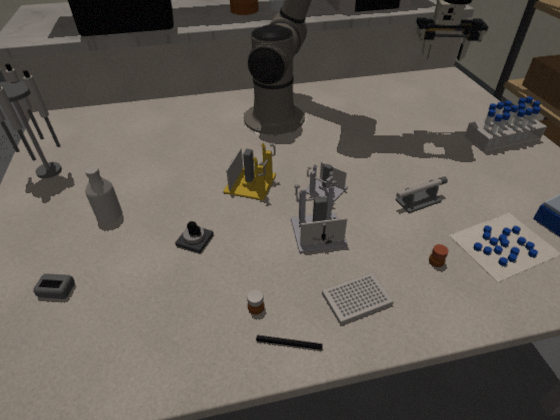

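View pics/top0.png

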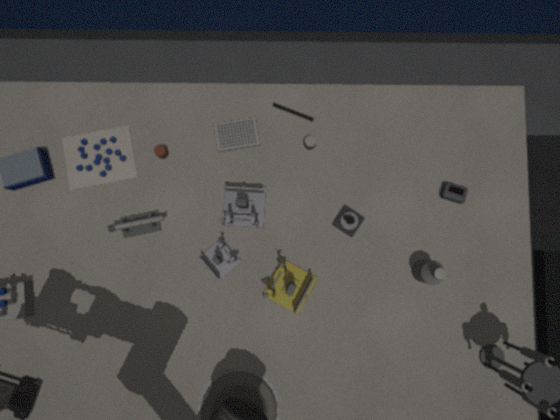

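```bash
python3 - <<'E'
import cv2
s=cv2.imread('pics/scene0.png');t=cv2.imread('pics/top0.png')
cv2.imwrite('pics/s1.png',cv2.resize(s[130:275,160:360],None,fx=4,fy=4,interpolation=cv2.INTER_CUBIC))
cv2.imwrite('pics/t1.png',cv2.resize(t[175:320,180:340],None,fx=4,fy=4,interpolation=cv2.INTER_CUBIC))
E
```

```text
(no output)
```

View pics/s1.png

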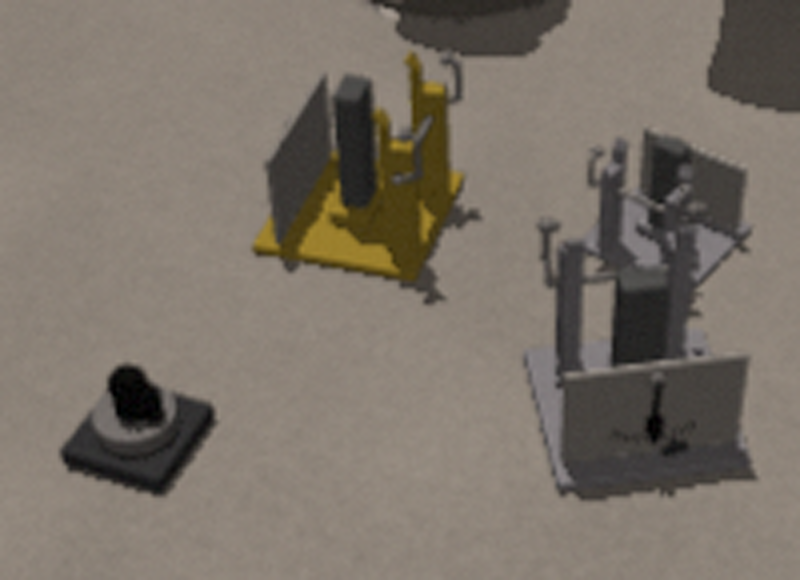

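View pics/t1.png

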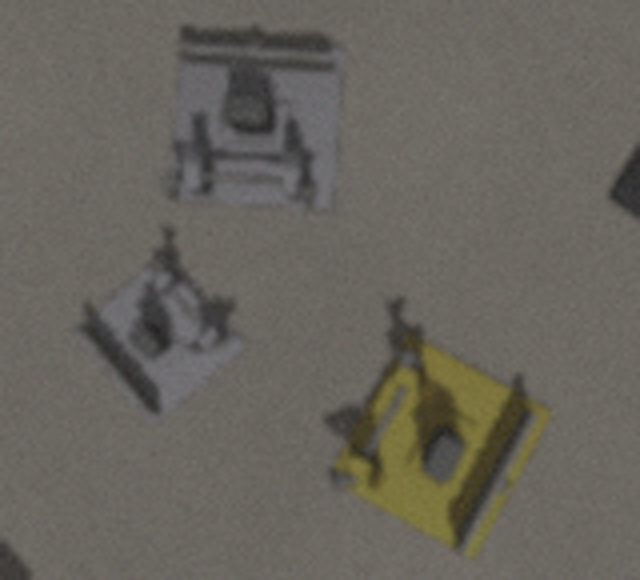

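```bash
python3 - <<'E'
from h import *
import pickle
P={}
for n in ['scene','top']:
    L=[cams.read_camera(n) for _ in range(5)]
    a=np.mean([q['color'].astype(float) for q in L],0)
    P[n]=dict(color=a,K=np.array(L[0]['K']),R=np.array(L[0]['R']),t=np.array(L[0]['t']))
pickle.dump(P,open('P0.pkl','wb'))
def crop(n,name,c,s):
    a=np.clip(P[n]['color']*1.5,0,255).astype(np.uint8); save(name,a,c,s)
crop('scene','g_s.png',(285,155,365,260),6)
crop('top','g_t.png',(210,170,280,235),9)
crop('scene','tu_s.png',(390,165,460,220),10)
crop('top','tu_t.png',(100,200,175,245),10)
crop('scene','st_s.png',(165,210,225,260),10)
crop('top','st_t.png',(325,195,375,245),10)
E
```

```text
(no output)
```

View pics/g_s.png

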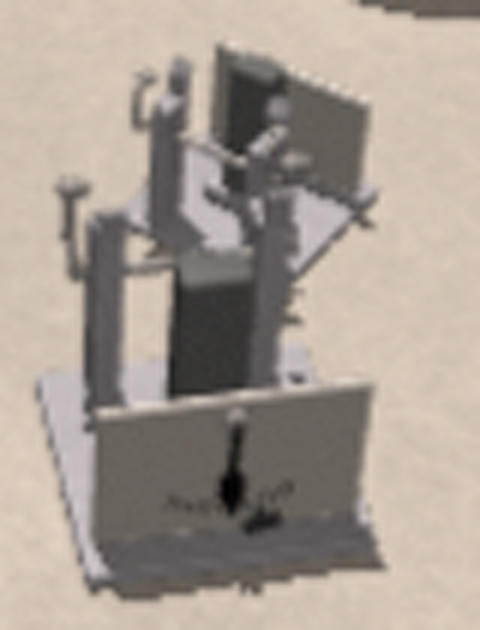

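View pics/g_t.png

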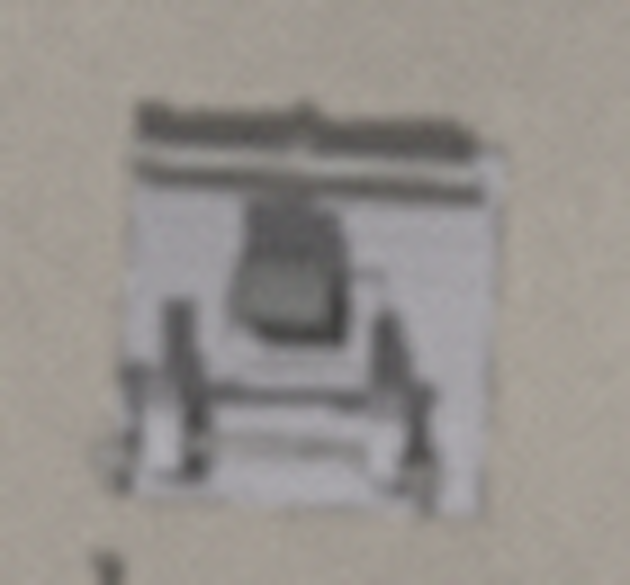

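View pics/tu_s.png

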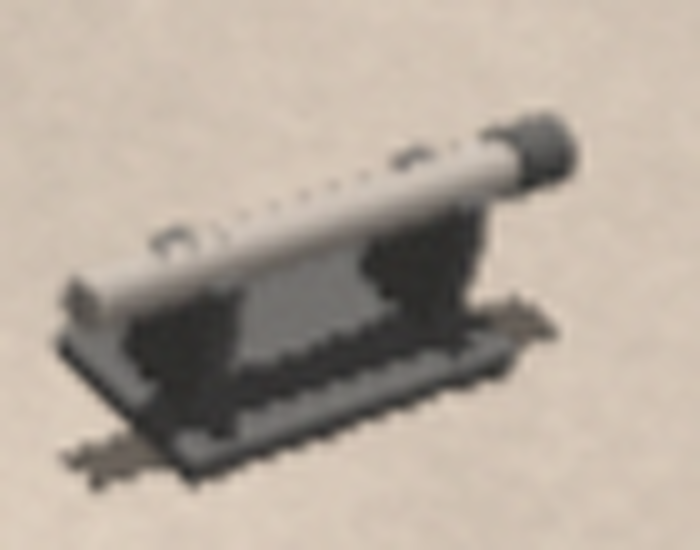

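View pics/tu_t.png

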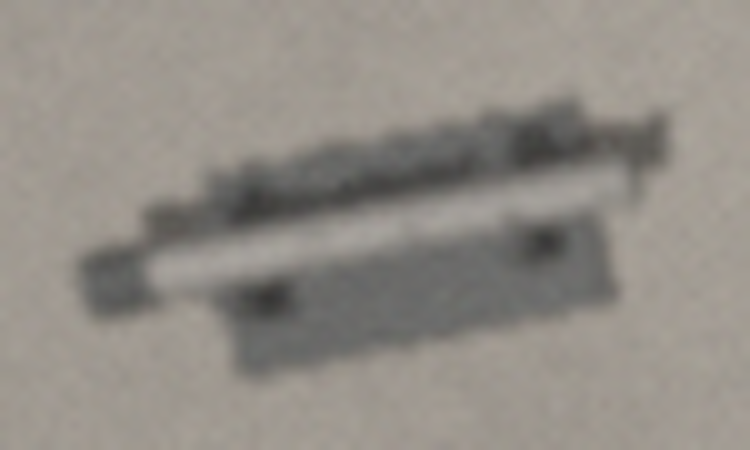

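View pics/st_s.png

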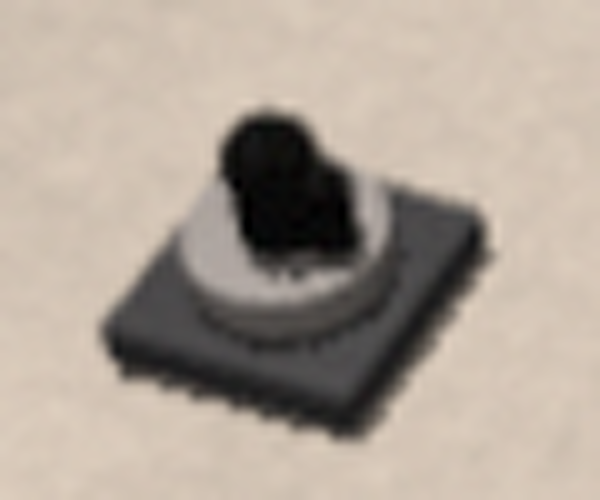

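View pics/st_t.png

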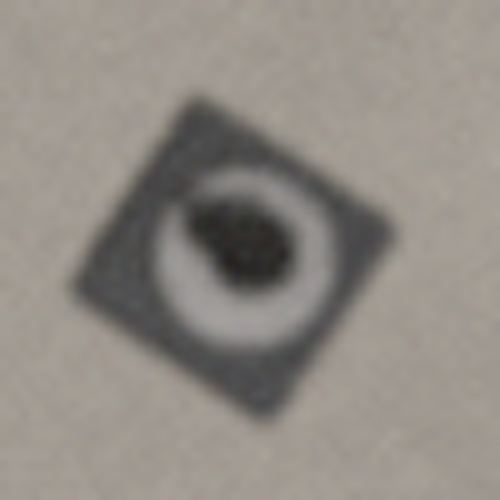

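```bash
cat > fit.py <<'E'
from h import *
import pickle
from scipy.optimize import least_squares
P=pickle.load(open('P0.pkl','rb'))
def px(c,s,off): return (np.array(c,float)+.5)/s-.5+np.array(off)
def place(pose,M):
    x,y,a=pose; c,s=np.cos(a),np.sin(a); M=np.array(M,float)/1000
    return np.c_[x+c*M[:,0]-s*M[:,1],y+s*M[:,0]+c*M[:,1],M[:,2]]
def fit(obs,x0):
    def f(q):
        r=[]
        for cam,uv,m in obs: r+=list(proj(P[cam],place(q,[m]))[0]-uv)
        return np.array(r)
    s=least_squares(f,x0,loss='soft_l1',f_scale=0.7); return s.x,f(s.x).reshape(-1,2)
S=lambda c:px(c,6,(285,155)); T=lambda c:px(c,9,(210,170))
G=[('scene',S((97,415)),(42,-55,82)),('scene',S((374,387)),(42,55,82)),('scene',S((100,594)),(60,-60,0)),('scene',S((383,568)),(60,60,0)),('scene',S((38,378)),(-60,-60,8)),
('top',T((125,490)),(-60,60,8)),('top',T((485,515)),(-60,-60,8)),('top',T((505,150)),(60,-60,8)),('top',T((287,290)),(0,0,112)),('scene',S((214,267)),(0,0,112))]
tS=lambda c:px(c,10,(390,165)); tT=lambda c:px(c,10,(100,200))
Tu=[('top',tT((85,285)),(0,80,48)),('top',tT((635,183)),(0,-75,48)),('scene',tS((85,300)),(0,-75,48)),('scene',tS((558,148)),(0,80,48)),('top',tT((145,272)),(0,62,48)),('scene',tS((515,165)),(0,62,48))]
sS=lambda c:px(c,10,(165,210)); sT=lambda c:px(c,10,(325,195))
St=[('top',sT((198,95)),(35,35,14)),('top',sT((398,235)),(35,-35,14)),('top',sT((265,425)),(-35,-35,14)),('top',sT((70,288)),(-35,35,14)),
('top',sT((246,258)),(0,0,28)),('scene',sS((285,222)),(0,0,28))]
if __name__=='__main__':
    for n,o,x0 in [('gauge',G,(.5,0,0)),('tube',Tu,(.45,.3,0)),('stud',St,(.45,-.25,.7))]:
        x,r=fit(o,x0); print(n,np.round(x,4)); print(np.round(r,1).tolist())
    x,_=fit(St,(.45,-.25,.7)); print('dome',proj(P['scene'],[[x[0],x[1],.062]]),proj(P['top'],[[x[0],x[1],.062]]))
    g,_=fit(G,(.5,0,0)); print('clip seat',place(g,[(-45,0,105)]), 'handle r',np.hypot(*g[:2]))
E
python3 fit.py
```

```text
gauge [ 0.5809 -0.0083 -0.0569]
[[-0.1, 0.2], [0.3, -0.7], [-2.0, 0.4], [-0.6, -1.6], [-0.6, -0.1], [-1.6, 0.1], [-0.3, -0.0], [0.2, -0.4], [-0.4, -0.4], [0.4, 0.4]]
tube [0.5244 0.2906 0.1916]
[[-0.1, 0.1], [-0.4, 0.2], [-0.0, 0.3], [0.5, 0.3], [0.3, 0.2], [-0.5, 0.3]]
stud [ 0.5363 -0.3111 -0.607 ]
[[0.6, -0.1], [0.4, -0.3], [0.1, 0.5], [-0.3, 0.3], [-0.4, 0.1], [0.5, 0.7]]
dome [[191.3407604  222.36369424]] [[350.65734096 219.71594553]]
clip seat [[ 0.53596948 -0.00570603  0.105     ]] handle r 0.5809554898456598
```

```bash
cat > ov.py <<'E'
from fit import *
def box(x0,x1,y0,y1,z0,z1):
    v=[(x,y,z) for x in(x0,x1) for y in(y0,y1) for z in(z0,z1)]
    return [(v[i],v[j]) for i in range(8) for j in range(i+1,8) if sum(a!=b for a,b in zip(v[i],v[j]))==1]
def gauge_edges(): return box(-60,60,-60,60,0,8)+box(40,44,-55,55,8,82)+box(-10,10,-15,15,8,112)+[((-45,-75,105),(-45,75,105))]
def overlay(cam,edges,name,crop,s):
    im=np.clip(P[cam]['color']*1.5,0,255).astype(np.uint8)[:,:,::-1]
    a,b,c,d=crop; im=cv2.resize(im[b:d,a:c],None,fx=s,fy=s,interpolation=cv2.INTER_CUBIC)
    for p,q,col in edges:
        uv=(proj(P[cam],np.array([p,q]))-[a,b]+.5)*s-.5
        cv2.line(im,tuple(int(v) for v in np.round(uv[0]*8)),tuple(int(v) for v in np.round(uv[1]*8)),col,1,cv2.LINE_AA,3)
    cv2.imwrite('pics/'+name,im)
if __name__=='__main__':
    g,_=fit(G,(.5,0,0)); 
    E=[(*place(g,e),(0,0,255)) for e in gauge_edges()]
    overlay('scene',E,'ov_s.png',(285,155,365,260),6); overlay('top',E,'ov_t.png',(210,170,280,235),9)
E
python3 ov.py
```

```text
(no output)
```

View pics/ov_s.png

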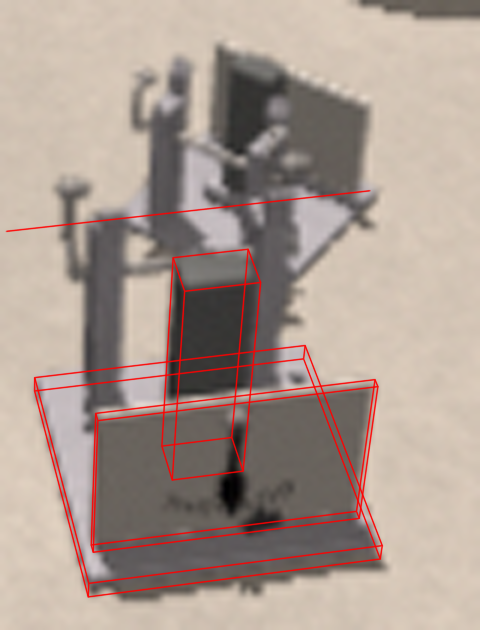

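View pics/ov_t.png

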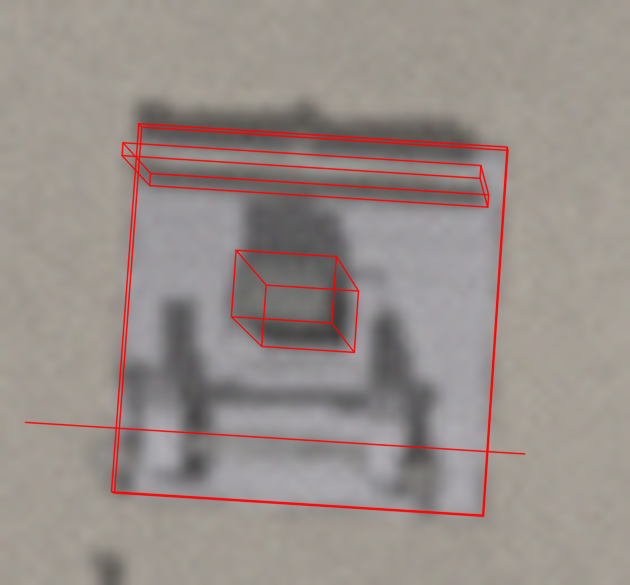

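```bash
cat > rapid.py <<'E'
from ov import *
from scipy.ndimage import map_coordinates, gaussian_filter
# cam, a, b, param range
ED=[('top',(-60,-60,8),(60,-60,8),.05,.9),('top',(-60,60,8),(60,60,8),.35,.8),('top',(-60,-60,8),(-60,60,8),.25,.75),
('top',(-10,-15,112),(-10,15,112),.1,.9),('top',(10,-15,112),(10,15,112),.1,.9),('top',(-10,15,112),(10,15,112),.1,.9),
('scene',(42,-55,82),(42,55,82),.05,.95),('scene',(44,-55,8),(44,-55,82),.2,.95),('scene',(44,55,8),(44,55,82),.2,.95),
('scene',(-60,-60,8),(60,-60,8),.1,.9),('scene',(60,-60,0),(60,60,0),.1,.9)]
def refine(g,ED=ED,it=6,w=2.0,bias=True,place=place):
    ims={n:gaussian_filter(P[n]['color'].mean(2),.6) for n in P}
    for k in range(it):
        obs=[]
        for ei,(cam,a,b,t0,t1) in enumerate(ED):
            M=[np.array(a)+(np.array(b)-np.array(a))*t for t in np.linspace(t0,t1,25)]
            uv=proj(P[cam],place(g,M)); d=uv[-1]-uv[0]; n=np.array([-d[1],d[0]])/np.linalg.norm(d)
            o=np.arange(-w,w+.01,.1)
            for m,u in zip(M,uv):
                q=u+o[:,None]*n; v=map_coordinates(ims[cam],[q[:,1],q[:,0]],order=3)
                gr=np.abs(np.gradient(v,.1)); i=gr.argmax()
                if gr[i]>8 and 0<i<len(o)-1: obs.append((ei,cam,m,u+o[i]*n,n))
        def f(x): return np.array([ (proj(P[c],place(x,[m]))[0]-q)@n for _,c,m,q,n in obs])
        s=least_squares(f,g,loss='soft_l1',f_scale=.3); g=s.x
    r=f(g); e=np.array([o[0] for o in obs])
    return g,[(i,int((e==i).sum()),round(float(np.median(r[e==i])),2),round(float(r[e==i].std()),2)) for i in range(len(ED)) if (e==i).any()]
if __name__=='__main__':
    g0,_=fit(G,(.5,0,0)); g,r=refine(g0); print(np.round(g,4)); print(r)
    for c in ('top','scene'):
        gg,r=refine(g0,[e for e in ED if e[0]==c]); print(c,np.round(gg,4),r)
    E=[(*place(g,e),(0,0,255)) for e in gauge_edges()]
    overlay('scene',E,'ov_s2.png',(285,155,365,260),6); overlay('top',E,'ov_t2.png',(210,170,280,235),9)
    print(place(g,[(-45,0,105)]))
E
python3 rapid.py
```

```text
[ 0.5811 -0.0083 -0.0869]
[(0, 2, 0.52, 0.1), (2, 7, -0.51, 0.58), (3, 11, 0.18, 0.56), (5, 25, 0.31, 0.39), (6, 25, 0.89, 0.82), (7, 25, -0.4, 0.53), (8, 25, 0.39, 0.12), (9, 25, -0.6, 0.83), (10, 20, -1.32, 0.46)]
top [ 0.5818 -0.0076 -0.1099] [(0, 3, -0.14, 0.16), (2, 8, -0.38, 0.34), (3, 5, 1.75, 0.73), (5, 25, -0.01, 0.36)]
scene [ 0.5838 -0.0106 -0.0522] [(0, 14, 0.66, 0.13), (1, 25, -0.21, 0.18), (2, 25, 0.29, 0.11), (3, 25, 0.21, 0.82), (4, 24, -0.54, 0.49)]
[[ 0.53627033 -0.00437776  0.105     ]]
```

```bash
sed -i "s/P\[n\]\['color'\].mean(2),.6)/P[n]['color'][:,:,2],.6)/; s/gr\[i\]>8/gr[i]>3/; s/,('scene',(60,-60,0),(60,60,0),.1,.9)\]/]/" rapid.py; sed -i "s/('top',(-10,-15,112),(-10,15,112),.1,.9),//" rapid.py; python3 rapid.py
```

```text
[ 0.5785 -0.0073 -0.0878]
[(0, 24, 0.35, 0.39), (1, 25, -0.7, 0.4), (2, 22, -0.99, 0.41), (3, 25, 0.21, 0.57), (4, 25, 0.1, 0.23), (5, 25, 0.02, 0.8), (6, 25, -0.27, 0.66), (7, 25, 0.32, 0.09), (8, 23, 0.19, 0.3)]
top [ 0.5789 -0.0073 -0.0964] [(0, 23, 0.24, 0.46), (1, 25, -0.63, 0.4), (2, 22, -0.86, 0.45), (3, 25, 0.31, 0.57), (4, 25, 0.11, 0.23)]
scene [ 0.5774 -0.0072 -0.0816] [(0, 25, -0.2, 0.8), (1, 25, -0.3, 0.66), (2, 25, 0.2, 0.09), (3, 21, 0.2, 0.22)]
[[ 0.53369896 -0.00333984  0.105     ]]
```

View pics/ov_t2.png

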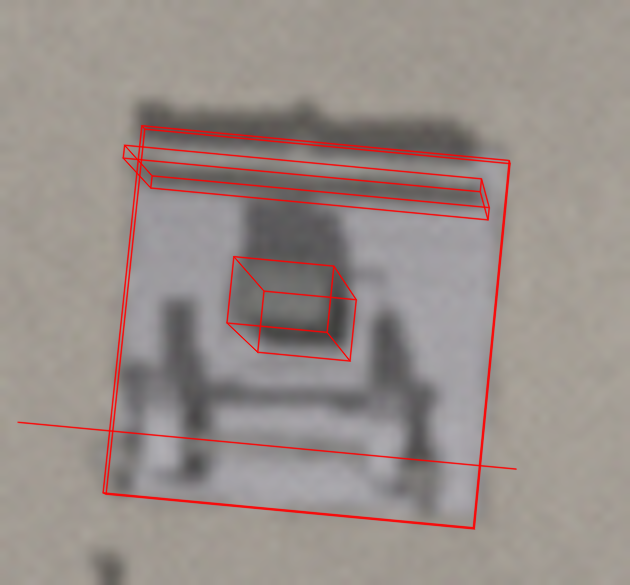

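View pics/ov_s2.png

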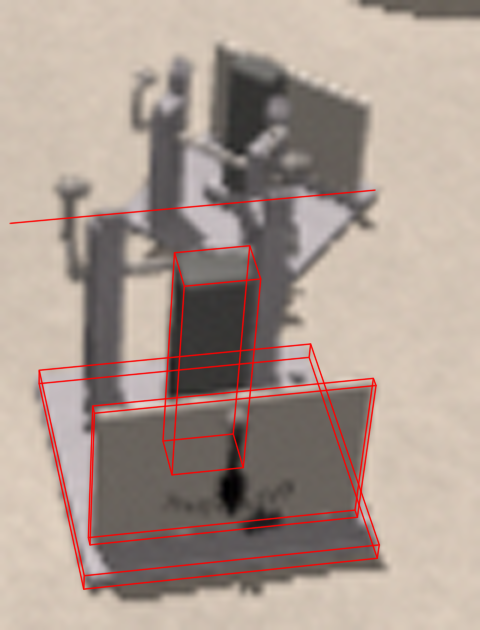

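```bash
python3 - <<'E'
from ov import *
for a in(-.03,-.045,-.06):
    g=(.5806,-.0083,a)
    def sl(cam,A,B,inv,off,s):
        q=proj(P[cam],place(g,[A,B])); d=q[1]-q[0]; return round(d[0]/d[1] if inv else d[1]/d[0],3),np.round((q-off+.5)*s-.5).tolist()
    o=(210,170)
    print(a,'bot',sl('top',(-60,-60,8),(-60,60,8),0,o,9),'right',sl('top',(60,-60,8),(-60,-60,8),1,o,9),'left',sl('top',(60,60,8),(-60,60,8),1,o,9),'dialtop',sl('top',(40,-55,82),(40,55,82),0,o,9))
    print('S dial',sl('scene',(44,-55,82),(44,55,82),0,(285,155),6),sl('scene',(40,-55,82),(40,55,82),0,(285,155),6),'left',sl('scene',(-60,-60,8),(60,-60,8),1,(285,155),6))
a=np.clip((P['top']['color'][:,:,2]-90)*4,0,255).astype(np.uint8)
cv2.imwrite('pics/tb.png',cv2.resize(a[175:235,212:275],None,fx=12,fy=12,interpolation=cv2.INTER_CUBIC)[:600])
cv2.imwrite('pics/tb.png',cv2.resize(a[175:233,212:275],None,fx=10,fy=10,interpolation=cv2.INTER_CUBIC))
E
```

```text
-0.03 bot (np.float64(0.036), [[488.0, 511.0], [116.0, 497.0]]) right (np.float64(-0.039), [[502.0, 142.0], [488.0, 511.0]]) left (np.float64(-0.047), [[133.0, 129.0], [116.0, 497.0]]) dialtop (np.float64(0.037), [[476.0, 174.0], [118.0, 161.0]])
S dial (np.float64(-0.141), [[101.0, 422.0], [379.0, 383.0]]) (np.float64(-0.141), [[99.0, 415.0], [376.0, 376.0]]) left (np.float64(0.301), [[31.0, 380.0], [93.0, 585.0]])
-0.045 bot (np.float64(0.051), [[485.0, 514.0], [113.0, 495.0]]) right (np.float64(-0.054), [[505.0, 145.0], [485.0, 514.0]]) left (np.float64(-0.062), [[136.0, 126.0], [113.0, 495.0]]) dialtop (np.float64(0.052), [[478.0, 177.0], [120.0, 158.0]])
S dial (np.float64(-0.13), [[99.0, 421.0], [378.0, 384.0]]) (np.float64(-0.13), [[97.0, 413.0], [375.0, 377.0]]) left (np.float64(0.279), [[33.0, 378.0], [90.0, 583.0]])
-0.06 bot (np.float64(0.066), [[482.0, 516.0], [111.0, 492.0]]) right (np.float64(-0.07), [[507.0, 148.0], [482.0, 516.0]]) left (np.float64(-0.078), [[139.0, 124.0], [111.0, 492.0]]) dialtop (np.float64(0.067), [[480.0, 179.0], [122.0, 156.0]])
S dial (np.float64(-0.119), [[97.0, 419.0], [377.0, 386.0]]) (np.float64(-0.119), [[95.0, 412.0], [374.0, 379.0]]) left (np.float64(0.258), [[34.0, 376.0], [87.0, 582.0]])
```

View pics/tb.png

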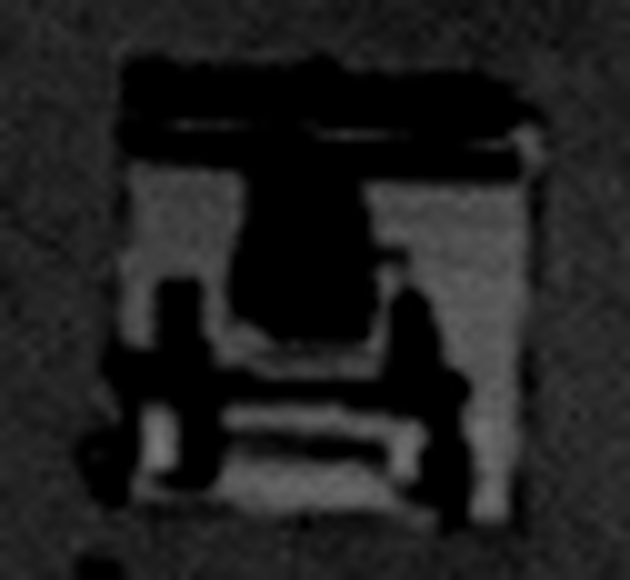

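```bash
cat > plan.py <<'E'
import sys; from h import *
from scipy.spatial.transform import Rotation as Ro
def plan(tx,ty,tz,yaw,n,grasp=True):
    s=telemetry.observe(); p=np.array(s['tool_pos']); r=np.array(s['tool_rot']); R=Ro.from_euler('xyz',r).as_matrix()
    T=np.array([tx,ty,tz]); y0=r[2]; dy=(yaw-y0+np.pi)%(2*np.pi)-np.pi
    d=(T-p)/n*1000; rows=[]
    for k in range(n):
        Rk=R@Ro.from_euler('z',-dy*k/n).as_matrix(); rows.append(list(np.round(Rk.T@d,1))+[round(-dy/n,3)])
    print('t',round(float(s['time']),2),'pos',np.round(p,4),'rot',np.round(r,4),'F',np.round(s['contact_force'],1),'op',round(float(s['opening']),4),'dist',np.round((T-p)*1000,1))
    print('; '.join(' '.join('%g'%v for v in q) for q in rows))
if __name__=='__main__':
    a=[float(v) for v in sys.argv[1:]]; plan(*a[:4],int(a[4]))
E
python3 plan.py .5244 .2906 .15 1.7624 10
```

```text
t 1.6 pos [0.1565 0.5011 0.2407] rot [ 3.1415 -0.      2.8388] F [-0.4  0.6  0.1] op 0.0916 dist [ 367.9 -210.5  -90.7]
-41.4 -9.1 9.1 0.108; -42.1 -4.6 9.1 0.108; -42.4 -0.1 9.1 0.108; -42.1 4.5 9.1 0.108; -41.4 9 9.1 0.108; -40.2 13.4 9.1 0.108; -38.5 17.6 9.1 0.108; -36.4 21.7 9.1 0.108; -33.9 25.5 9.1 0.108; -31 28.9 9.1 0.108
```

Request:
servo_tool(targets="-41 -9 9 0.108; -42 -5 9 0.108; -42 0 9 0.108; -42 4.5 9 0.108; -41 9 9 0.108; -40 13 9 0.108; -38.5 17.5 9 0.108; -36 22 9 0.108; -34 25.5 9 0.108; -31 29 9 0.108; 0 0 0 0", hand=0.6, squeeze=45)

```text
time: 2.98
tool_pos: [0.5313, 0.2802, 0.1481]
tool_rot: [3.139, -0.003, 1.725]
contact_force: [-0.4, -0.0, -0.9]
opening: 0.0551
```

```bash
python3 plan.py .5244 .2906 .043 1.7624 3
```

```text
t 2.98 pos [0.5313 0.2802 0.1481] rot [ 3.139  -0.0034  1.7252] F [-0.4 -0.  -0.9] op 0.0551 dist [  -6.9   10.4 -105.1]
3.7 -1.8 35 -0.012; 3.7 -1.8 35 -0.012; 3.7 -1.7 35 -0.012
```

Request:
servo_tool(targets="6 -3 15 -0.02; 5 -2 20 -0.017; 0 0 20 0; 0 0 15 0; 0 0 0 0")

```text
time: 3.6
tool_pos: [0.5189, 0.2949, 0.074]
tool_rot: [-3.141, -0.004, 1.775]
contact_force: [0.1, -0.1, -0.2]
opening: 0.0553
```

```bash
python3 plan.py .5244 .2906 .043 1.7624 2; python3 - <<'E'
from h import *
for n,c,s in (('scene',(370,140,470,230),6),('top',(90,190,190,250),6)):
    p=cams.read_camera(n); save('tg_'+n+'.png',np.clip(p['color']*1.4,0,255).astype(np.uint8),c,s)
E
```

```text
t 3.6 pos [0.5189 0.2949 0.074 ] rot [-3.1413 -0.004   1.7748] F [ 0.1 -0.1 -0.2] op 0.0553 dist [  5.5  -4.3 -31. ]
-2.7 2.3 15.5 0.006; -2.7 2.3 15.5 0.006
```

View pics/tg_scene.png

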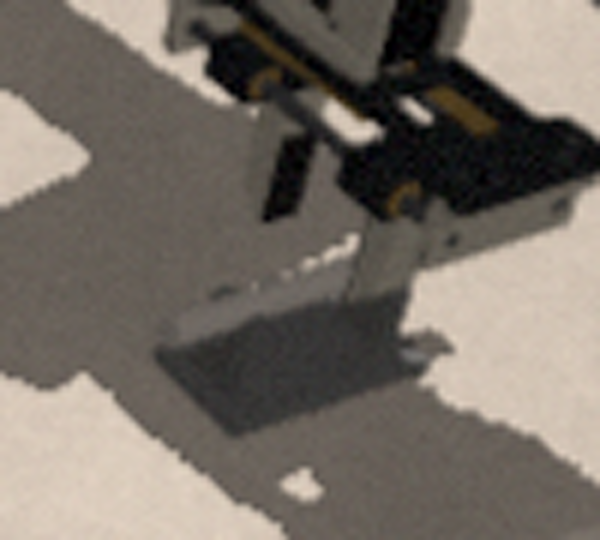

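Request:
servo_tool(targets="-3 2.5 12 0.01; -1 1 10 0; 0 0 5 0; 0 0 0 0")

```text
time: 4.2
tool_pos: [0.5256, 0.2918, 0.0479]
tool_rot: [3.137, -0.005, 1.763]
contact_force: [0.9, 0.2, -0.1]
opening: 0.0553
```

```bash
python3 plan.py .5244 .2906 .043 1.7624 1
```

```text
t 4.2 pos [0.5256 0.2918 0.0479] rot [ 3.1365 -0.0051  1.7632] F [ 0.9  0.2 -0.1] op 0.0553 dist [-1.2 -1.2 -4.9]
-1 -1.5 4.9 0.001
```

Request:
servo_tool(targets="-1 -1 4.5 0; 0 0 0 0; 0 0 0 0; 0 0 0 0; 0 0 0 0; 0 0 0 0", hand=0)

```text
time: 4.95
tool_pos: [0.525, 0.2907, 0.0438]
tool_rot: [3.136, -0.005, 1.763]
contact_force: [-1.1, 0.2, -0.9]
opening: 0.0145
```

```bash
python3 plan.py .5244 .2906 .043 1.7624 1
```

```text
t 4.95 pos [0.525  0.2907 0.0438] rot [ 3.1356 -0.0053  1.7633] F [-1.1  0.2 -0.9] op 0.0145 dist [-0.6 -0.1 -0.8]
-0 -0.6 0.8 0.001
```

Request:
servo_tool(targets="0 0 -10 0; 0 0 -20 0; 0 0 -25 0; 0 0 -25 0; 0 0 -25 0; 0 0 -5 0; 0 0 0 0")

```text
time: 5.82
tool_pos: [0.5247, 0.2901, 0.1601]
tool_rot: [3.133, -0.006, 1.763]
contact_force: [-0.4, -0.2, -0.4]
opening: 0.0148
```

```bash
python3 plan.py .5357 -.0055 .165 1.516 9
```

```text
t 5.83 pos [0.5247 0.2901 0.1601] rot [ 3.1334 -0.0057  1.7632] F [-0.4 -0.2 -0.4] op 0.0148 dist [  11.  -295.6    4.9]
-32.5 -5.1 -0.8 0.027; -32.6 -4.2 -0.8 0.027; -32.7 -3.3 -0.8 0.027; -32.8 -2.4 -0.8 0.027; -32.8 -1.5 -0.8 0.027; -32.9 -0.6 -0.8 0.027; -32.9 0.3 -0.8 0.027; -32.8 1.2 -0.8 0.027; -32.8 2.1 -0.8 0.027
```

Request:
servo_tool(targets="-25 -4 -1 0.025; -33 -4 -1 0.027; -33 -3 -1 0.027; -33 -2.5 -1 0.027; -33 -1.5 -1 0.027; -33 -0.5 0 0.027; -33 0.5 0 0.027; -33 1 0 0.027; -25 1.5 0 0.015; 0 0 0 0; 0 0 0 0")

```text
time: 7.2
tool_pos: [0.5298, 0.0003, 0.1508]
tool_rot: [-3.127, -0.006, 1.528]
contact_force: [0.4, 0.2, 0.0]
opening: 0.0147
```

```bash
python3 plan.py .5357 -.0055 .165 1.516 2;  python3 - <<'E'
from h import *
for n,c,s in (('scene',(255,110,385,230),5),('top',(200,160,300,250),7)):
    p=cams.read_camera(n); save('c1_'+n+'.png',np.clip(p['color']*1.4,0,255).astype(np.uint8),c,s)
E
```

```text
t 7.2 pos [5.298e-01 3.000e-04 1.508e-01] rot [-3.1274 -0.0061  1.5276] F [0.4 0.2 0. ] op 0.0147 dist [ 5.9 -5.8 14.2]
-2.7 3 -7.2 0.006; -2.7 3 -7.2 0.006
```

View pics/c1_scene.png

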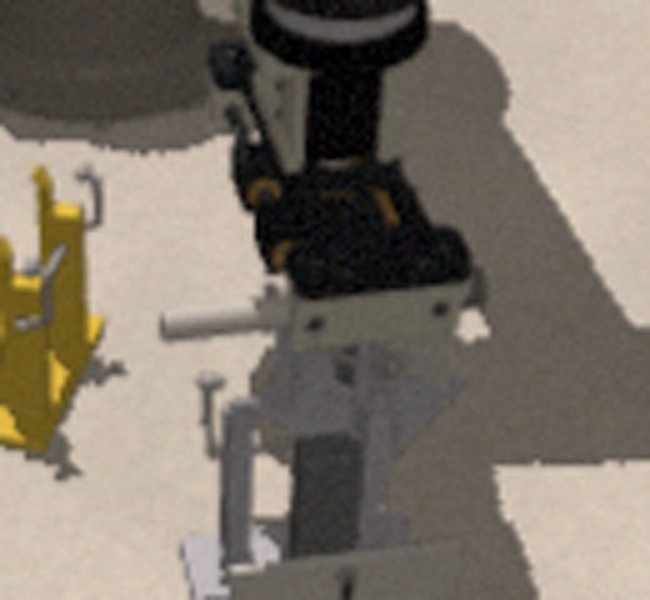

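View pics/c1_top.png

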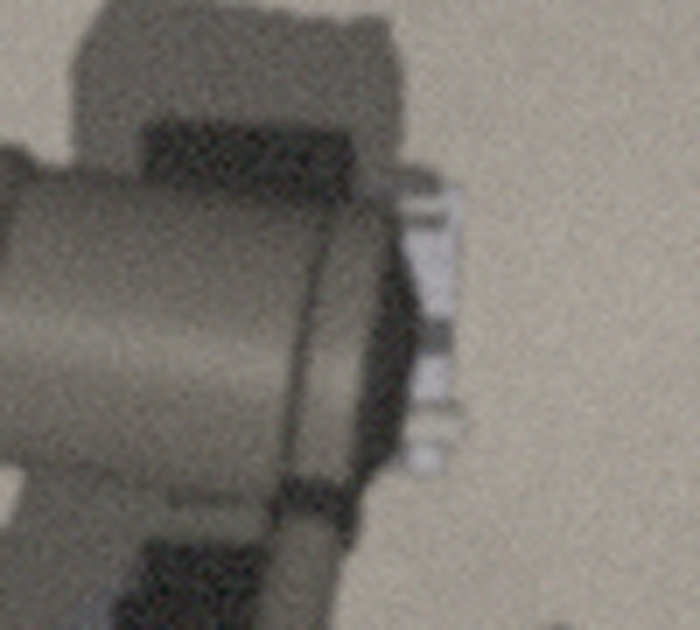

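Request:
servo_tool(targets="-4 4 0 0.01; -2 2 0 0; 0 0 0 0; 0 0 0 0")

```text
time: 7.8
tool_pos: [0.5362, -0.0044, 0.1509]
tool_rot: [-3.128, -0.006, 1.521]
contact_force: [0.2, -0.3, 0.2]
opening: 0.0143
```

```bash
python3 plan.py .536 -.0055 .135 1.516 2
```

```text
t 7.8 pos [ 0.5362 -0.0044  0.1509] rot [-3.1281 -0.0059  1.5206] F [ 0.2 -0.3  0.2] op 0.0143 dist [ -0.2  -1.1 -15.9]
-0.6 0 8 0.002; -0.6 0 8 0.002
```

Request:
servo_tool(targets="0 0 8 0; 0 0 8 0; 0 0 3 0; 0 0 0 0; 0 0 0 0")

```text
time: 8.43
tool_pos: [0.5355, -0.0041, 0.1301]
tool_rot: [-3.127, -0.006, 1.521]
contact_force: [0.2, 0.3, -0.2]
opening: 0.0146
```

```bash
python3 plan.py .536 -.0055 .1 1.516 2;  python3 - <<'E'
from h import *
for n,c,s in (('scene',(275,130,375,230),6),):
    L=[cams.read_camera(n) for _ in range(3)]
    a=np.mean([p['color'].astype(float) for p in L],0); save('c2_'+n+'.png',np.clip(a*1.6,0,255).astype(np.uint8),c,s)
E
```

```text
t 8.43 pos [ 0.5355 -0.0041  0.1301] rot [-3.127  -0.006   1.5206] F [ 0.2  0.3 -0.2] op 0.0146 dist [  0.5  -1.4 -30.1]
-0.8 0.5 15 0.002; -0.8 0.5 15 0.002
```

View pics/c2_scene.png

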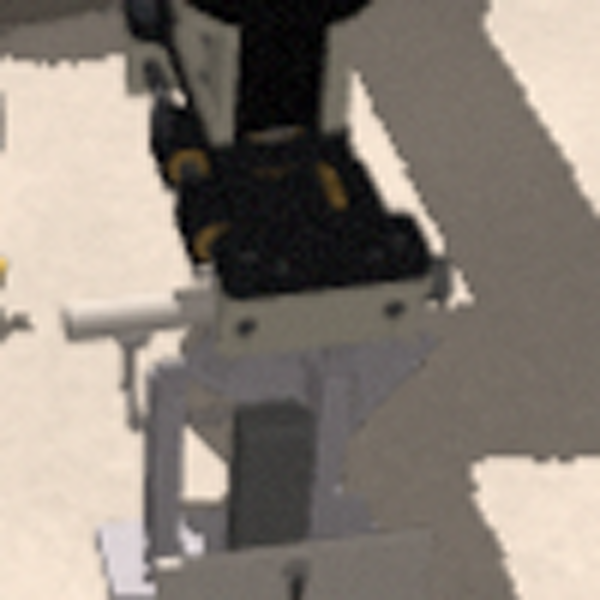

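Request:
servo_tool(targets="0 0.5 6 0; 0 0 6 0; 0 0 6 0; 0 0 4 0", squeeze=60)

```text
time: 9.07
tool_pos: [0.5352, -0.004, 0.1078]
tool_rot: [-3.126, -0.006, 1.52]
contact_force: [-4.1, -0.5, 3.7]
opening: 0.0148
```

```bash
python3 plan.py .536 -.0055 .1008 1.516 1
```

```text
t 9.07 pos [ 0.5352 -0.004   0.1078] rot [-3.1265 -0.0058  1.5203] F [-4.1 -0.5  3.7] op 0.0148 dist [ 0.8 -1.5 -7. ]
-1.5 1 7 0.004
```

Request:
servo_tool(targets="0 -0.5 5 0; 0 0 4 0; 0 0 2 0; 0 0 0 0")

```text
time: 9.57
tool_pos: [0.5348, -0.004, 0.1008]
tool_rot: [-3.129, -0.005, 1.521]
contact_force: [-0.1, 0.0, -1.4]
opening: 0.0146
```

```bash
python3 plan.py .536 -.0055 .1008 1.516 1;  python3 - <<'E'
from h import *
for n,c,s in (('scene',(275,130,375,230),6),):
    L=[cams.read_camera(n) for _ in range(2)]
    a=np.mean([p['color'].astype(float) for p in L],0); save('c3_'+n+'.png',np.clip(a*1.6,0,255).astype(np.uint8),c,s)
E
```

```text
t 9.57 pos [ 0.5348 -0.004   0.1008] rot [-3.1294 -0.0052  1.5207] F [-0.1  0.  -1.4] op 0.0146 dist [ 1.2 -1.5 -0. ]
-1.5 1.3 0 0.005
```

View pics/c3_scene.png

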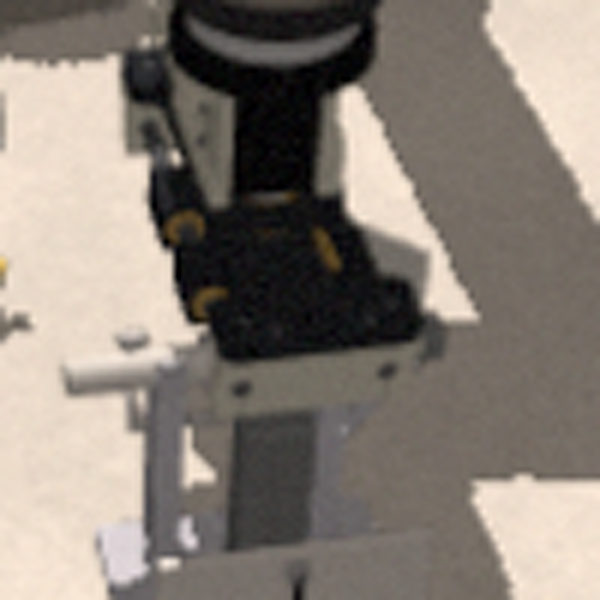

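Request:
servo_tool(targets="0 0 2 0; 0 0 2 0; 0 0 1 0")

```text
time: 10.05
tool_pos: [0.5349, -0.004, 0.1005]
tool_rot: [-3.131, -0.005, 1.521]
contact_force: [-2.9, 1.2, 9.5]
opening: 0.0142
```

Request:
servo_tool(targets="0 0 -0.5 0; 0 0 0 0; 0 0 0 0; 0 0 -8 0; 0 0 -20 0; 0 0 -25 0; 0 0 -20 0; 0 0 0 0", hand=0.29)

```text
time: 11.05
tool_pos: [0.5356, -0.0044, 0.1754]
tool_rot: [-3.129, -0.005, 1.521]
contact_force: [-0.1, 0.4, -0.7]
opening: 0.0263
```

```bash
python3 plan.py .5798 -.008 .155 1.516 2;  python3 - <<'E'
from h import *
for n,c,s in (('scene',(275,130,375,260),5),):
    L=[cams.read_camera(n) for _ in range(4)]
    a=np.mean([p['color'].astype(float) for p in L],0); save('c4_'+n+'.png',np.clip(a*1.6,0,255).astype(np.uint8),c,s)
    np.save('c4.npy',a)
E
```

```text
t 11.05 pos [ 0.5356 -0.0044  0.1754] rot [-3.129  -0.005   1.5211] F [-0.1  0.4 -0.7] op 0.0263 dist [ 44.2  -3.6 -20.4]
-0.8 22.3 9.9 0.003; -0.7 22.3 9.9 0.003
```

View pics/c4_scene.png

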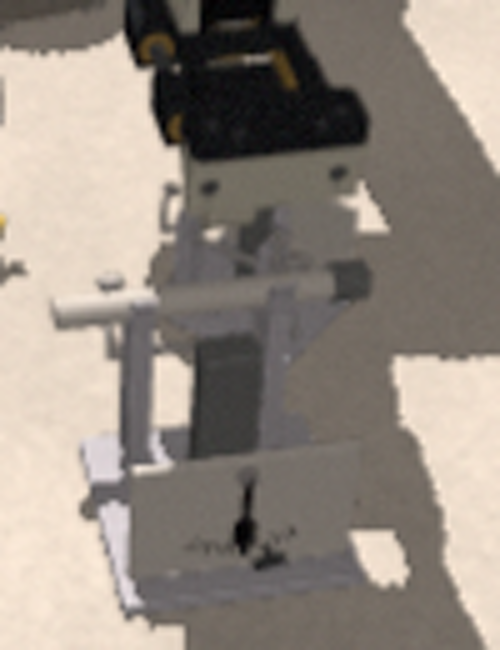

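Request:
servo_tool(targets="0 10 0 0; -1 15 0 0; -1 12 0 0; 0 4 0 0; 0 0 0 0; 0 0 0 0")

```text
time: 12.0
tool_pos: [0.5764, -0.0082, 0.169]
tool_rot: [-3.119, -0.006, 1.521]
contact_force: [-0.4, -0.1, -0.2]
opening: 0.0269
```

```bash
python3 plan.py .5798 -.008 .155 1.516 2;  python3 - <<'E'
from h import *
for n,c,s in (('scene',(275,130,375,260),5),):
    L=[cams.read_camera(n) for _ in range(3)]
    a=np.mean([p['color'].astype(float) for p in L],0); save('c5_'+n+'.png',np.clip(a*1.6,0,255).astype(np.uint8),c,s)
E
```

```text
t 12.0 pos [ 0.5764 -0.0082  0.169 ] rot [-3.1186 -0.006   1.521 ] F [-0.4 -0.1 -0.2] op 0.0269 dist [  3.4   0.2 -14. ]
0.2 1.9 7 0.002; 0.2 1.9 7 0.002
```

View pics/c5_scene.png

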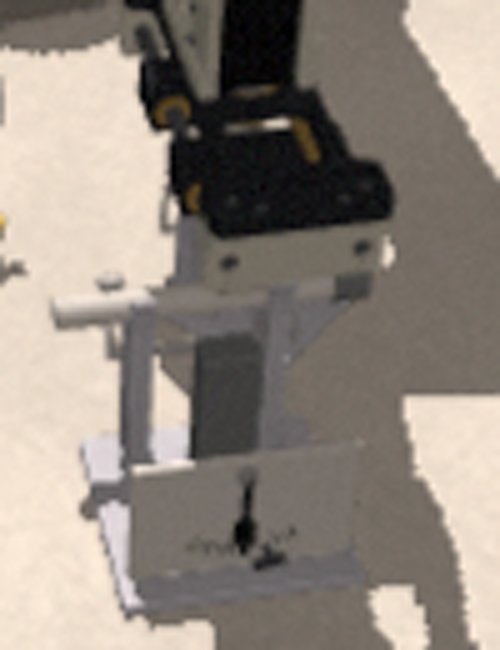

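Request:
servo_tool(targets="0 3 8 0.005; 0 0.4 12 0; 0 0 10 0; 0 0 0 0; 0 0 0 0")

```text
time: 12.78
tool_pos: [0.5787, -0.0081, 0.1364]
tool_rot: [-3.118, -0.006, 1.516]
contact_force: [-0.1, 0.1, 0.1]
opening: 0.0266
```

```bash
python3 plan.py .5798 -.008 .09 1.516 3
```

```text
t 12.78 pos [ 0.5787 -0.0081  0.1364] rot [-3.1176 -0.0061  1.5156] F [-0.1  0.1  0.1] op 0.0266 dist [  1.1   0.1 -46.4]
-0.1 0.7 15.5 -0; -0.1 0.7 15.5 -0; -0.1 0.7 15.5 -0
```

Request:
servo_tool(targets="0 1 6 0; 0 0 10 0; 0 0 3 0; 0 0 0 0")

```text
time: 13.28
tool_pos: [0.5794, -0.008, 0.1163]
tool_rot: [-3.118, -0.006, 1.516]
contact_force: [0.3, 1.0, 0.3]
opening: 0.0263
```

```bash
python3 plan.py .5798 -.008 .09 1.516 3;  python3 - <<'E'
from h import *
for n,c,s in (('scene',(275,130,375,260),5),):
    L=[cams.read_camera(n) for _ in range(2)]
    a=np.mean([p['color'].astype(float) for p in L],0); save('c6_'+n+'.png',np.clip(a*1.6,0,255).astype(np.uint8),c,s)
E
```

```text
t 13.28 pos [ 0.5794 -0.008   0.1163] rot [-3.1182 -0.006   1.5156] F [0.3 1.  0.3] op 0.0263 dist [  0.4   0.  -26.3]
-0 0.3 8.8 -0; -0 0.3 8.8 -0; -0 0.3 8.8 -0
```

View pics/c6_scene.png

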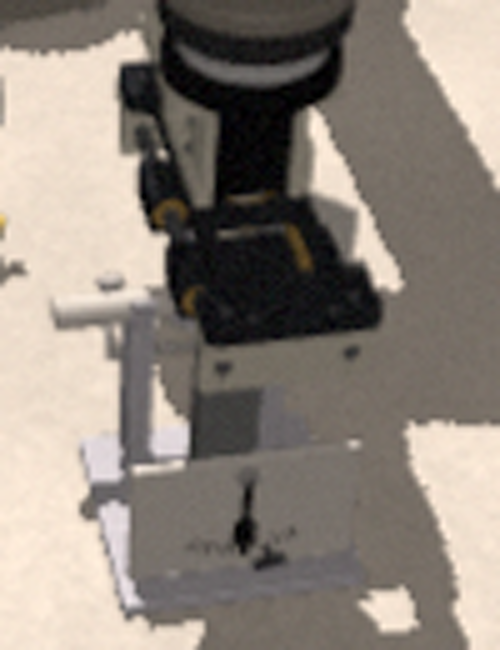

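```bash
python3 - <<'E'
from ov import *
for X in [(.612,-.0175,.102),(.612,.0015,.102),(.612,-.0175,.168),(.675,-.045,.168),(.675,.03,.168),(.5794,-.008,.112)]:
    print(X,np.round((proj(P['scene'],[X])[0]-[275,130]+.5)*5-.5))
E
```

```text
(0.612, -0.0175, 0.102) [229. 413.]
(0.612, 0.0015, 0.102) [269. 406.]
(0.612, -0.0175, 0.168) [238. 301.]
(0.675, -0.045, 0.168) [218. 406.]
(0.675, 0.03, 0.168) [391. 379.]
(0.5794, -0.008, 0.112) [230. 347.]
```

Request:
servo_tool(targets="0 0.3 7 0; 0 0 9 0; 0 0 7 0; 0 0 0 0")

```text
time: 13.88
tool_pos: [0.5793, -0.0079, 0.092]
tool_rot: [-3.119, -0.006, 1.516]
contact_force: [0.9, 0.1, 0.5]
opening: 0.0266
```

Request:
servo_tool(targets="0 0 2 0; 0 0 0 0; 0 0 0 0; 0 0 0 0", hand=0)

```text
time: 14.38
tool_pos: [0.5806, -0.008, 0.0908]
tool_rot: [-3.123, -0.006, 1.516]
contact_force: [0.6, -0.3, -0.4]
opening: 0.0198
```

```bash
python3 - <<'E'
from ov import *
for n,uv,z in [('yellow',(289,285),.05),('ycorner',(316,278),.008),('ytop',(293,262),.01),('bottle',(415,268),.0),('bottletop',(433,271),.15),('jarA',(310,143),.02)]:
    print(n,np.round(ray_z(P['top'],uv,z),3))
E
python3 plan.py .5363 -.3111 .176 1.516 10
```

```text
yellow [ 0.354 -0.14   0.05 ]
ycorner [ 0.371 -0.218  0.008]
ytop [ 0.416 -0.152  0.01 ]
bottle [ 0.401 -0.507  0.   ]
bottletop [ 0.4   -0.509  0.15 ]
jarA [ 0.763 -0.2    0.02 ]
t 14.38 pos [ 0.5806 -0.008   0.0908] rot [-3.1226 -0.0057  1.5157] F [ 0.6 -0.3 -0.4] op 0.0198 dist [ -44.3 -303.1   85.2]
-30.5 -2.9 -8.6 -0; -30.5 -2.9 -8.6 -0; -30.5 -2.9 -8.6 -0; -30.5 -2.9 -8.6 -0; -30.5 -2.9 -8.6 -0; -30.5 -2.9 -8.6 -0; -30.5 -2.9 -8.6 -0; -30.5 -2.9 -8.6 -0; -30.5 -2.9 -8.6 -0; -30.5 -2.9 -8.6 -0
```

Request:
servo_tool(targets="0 0 -8 0; 0 0 -15 0; 0 0 -20 0; 0 0 -20 0; 0 0 -20 0; 0 0 -8 0; 0 0 0 0; 0 0 0 0")

```text
time: 15.38
tool_pos: [0.5794, -0.0083, 0.1851]
tool_rot: [-3.114, -0.006, 1.516]
contact_force: [-0.3, 0.4, -4.9]
opening: 0.0196
```

```bash
python3 plan.py .5363 -.3111 .176 1.516 10;  python3 - <<'E'
from h import *
for n,c,s in (('scene',(265,80,385,260),3.3),):
    L=[cams.read_camera(n) for _ in range(2)]
    a=np.mean([p['color'].astype(float) for p in L],0); save('c7_'+n+'.png',np.clip(a*1.6,0,255).astype(np.uint8),c,s)
E
```

```text
t 15.38 pos [ 0.5794 -0.0083  0.1851] rot [-3.1138 -0.0062  1.5156] F [-0.3  0.4 -4.9] op 0.0196 dist [ -43.1 -302.8   -9.1]
-30.5 -2.6 0.8 -0; -30.5 -2.6 0.8 -0; -30.5 -2.6 0.8 -0; -30.5 -2.6 0.8 -0; -30.5 -2.6 0.8 -0; -30.5 -2.6 0.8 -0; -30.5 -2.6 0.8 -0; -30.5 -2.6 0.8 -0; -30.5 -2.6 0.8 -0; -30.5 -2.6 0.8 -0
```

View pics/c7_scene.png

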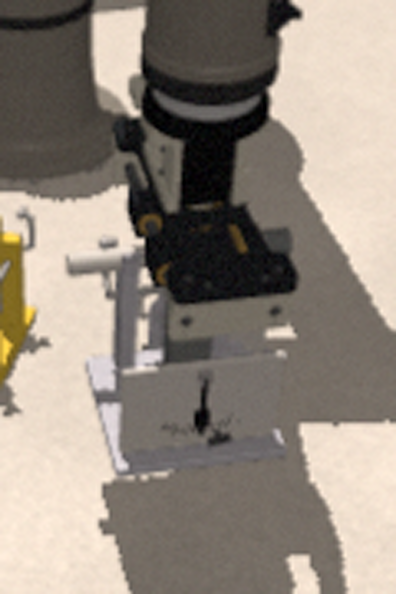

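Request:
servo_tool(targets="-15 -1.5 0 0; -28 -3 0 0; -30 -3 0 0; -30 -3 0 0; -30 -3 0 0; -30 -3 0 0; -30 -3 0 0; -30 -3 0 0; -28 -3 0 0; -22 -2 0 0; -15 -1 0 0; -5 0 0 0; 0 0 0 0; 0 0 0 0")

```text
time: 17.23
tool_pos: [0.5278, -0.316, 0.1785]
tool_rot: [-3.104, -0.008, 1.514]
contact_force: [1.0, 0.5, -5.0]
opening: 0.0195
```

```bash
python3 plan.py .5363 -.3111 .17 1.516 2;  python3 - <<'E'
from h import *
import pickle
for n,c,s in (('scene',(130,110,270,260),4),('top',(310,180,400,260),6)):
    L=[cams.read_camera(n) for _ in range(3)]
    a=np.mean([p['color'].astype(float) for p in L],0); save('c8_'+n+'.png',np.clip(a*1.6,0,255).astype(np.uint8),c,s)
    np.save('c8_%s.npy'%n,a)
E
```

```text
t 17.23 pos [ 0.5278 -0.316   0.1785] rot [-3.1037 -0.0079  1.514 ] F [ 1.   0.5 -5. ] op 0.0195 dist [ 8.5  4.9 -8.5]
2.6 4.3 4.1 -0.001; 2.6 4.3 4.1 -0.001
```

View pics/c8_scene.png

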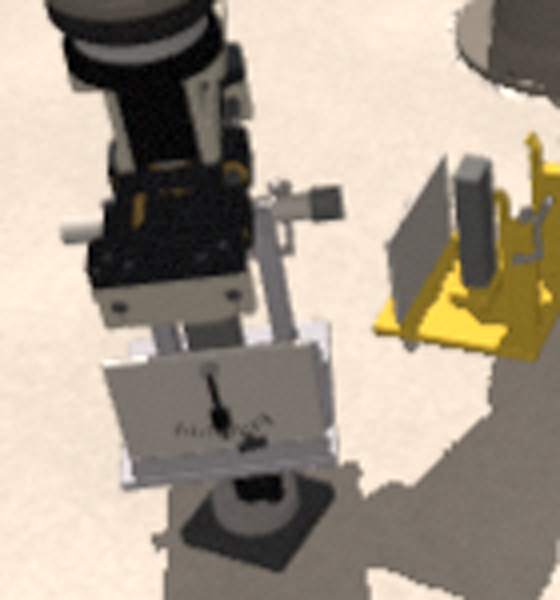

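```bash
cat > mark.py <<'E'
from ov import *
g=(.5803,-.008,-.055)
def pt(phi,r,x=48): return place(g,[(x,r*np.sin(phi),72-r*np.cos(phi))])[0]
s=16; a,b,c,d=306,220,342,248
for nm,A in (('m0',P['scene']['color']),('m4',np.load('c4.npy'))):
    im=np.clip(A*1.6,0,255).astype(np.uint8)[:,:,::-1]; im=cv2.resize(im[b:d,a:c],None,fx=s,fy=s,interpolation=cv2.INTER_CUBIC)
    cv2.imwrite('pics/'+nm+'r.png',im.copy())
    f=lambda X:tuple(int(v) for v in ((proj(P['scene'],[X])[0]-[a,b]+.5)*s-.5))
    for phi,col in ((0,(0,255,0)),(.16,(255,0,0)),(.26,(0,0,255)),(.36,(255,0,255))):
        cv2.line(im,f(pt(phi,0)),f(pt(phi,60)),col,1)
        cv2.circle(im,f(pt(phi,52)),3,col,1); cv2.circle(im,f(pt(phi,49)),3,col,1)
    cv2.imwrite('pics/'+nm+'.png',im)
E
python3 mark.py
```

```text
(no output)
```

View pics/m0r.png

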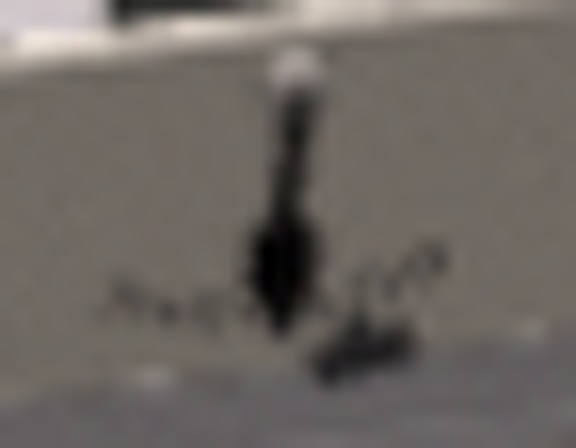

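View pics/m0.png

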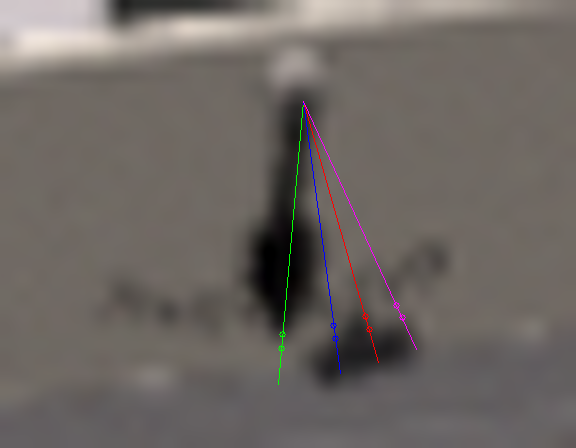

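```bash
cat > mk2.py <<'E'
from ov import *
g=(.5803,-.008,-.055)
def pt(q,phi,r,x=48): return place(q,[(x,r*np.sin(phi),72-r*np.cos(phi))])[0]
for nm,A in (('p0',P['scene']['color']),('c4',np.load('c4.npy'))):
    I=A.mean(2); sub=I[238:245,324:334]; print(nm); print(np.round(I[228:246,320:334]).astype(int))
E
python3 mk2.py
```

```text
p0
[[67 67 61 42 16 45 66 66 66 66 67 66 65 66]
 [66 66 63 43 23 53 66 66 67 65 66 67 66 66]
 [66 66 60 33 26 54 66 67 67 66 66 66 66 66]
 [66 66 60 27 26 55 68 66 67 67 66 66 67 66]
 [66 66 58 22 32 64 66 67 65 66 66 65 66 65]
 [67 63 48 15 23 54 66 66 65 67 66 67 67 67]
 [64 51 24 10  9 33 59 65 67 66 66 65 66 66]
 [62 42  3  4  5 27 56 66 66 66 66 63 54 53]
 [61 43  4  4  5 26 56 66 63 60 63 51 55 47]
 [60 33  3  5  5 31 64 62 52 58 51 57 56 61]
 [57 50 13  6 14 34 55 61 53 62 52 65 62 66]
 [58 46 36  8 28 46 50 54 44 60 61 61 67 65]
 [65 59 53 26 48 61 57 42 27 44 41 45 67 66]
 [66 67 63 57 60 57 43 28 23 25 21 35 57 64]
 [66 66 66 66 60 42 26 22 21 24 30 42 57 61]
 [60 63 64 62 60 49 26 36 41 52 54 56 60 61]
 [58 61 61 62 61 60 53 56 58 60 62 62 61 62]
 [62 61 61 61 61 61 62 61 63 60 61 61 61 60]]
c4
[[70 70 70 60 12 40 70 71 71 70 69 70 70 70]
 [71 71 66 50  8 41 70 70 70 70 70 70 70 70]
 [69 71 66 45 14 46 70 70 69 70 71 69 70 70]
 [70 70 65 44 19 49 69 70 70 70 70 70 70 70]
 [69 69 66 45 24 55 69 71 71 69 69 70 70 71]
 [71 70 62 31 18 49 69 70 70 69 70 70 70 71]
 [70 64 34 11 11 25 56 71 70 70 70 68 69 71]
 [68 59  5  4  6 20 49 69 71 71 70 69 64 57]
 [67 50  6  5  5 23 56 70 67 62 66 64 63 45]
 [66 46  8  3  7 24 53 70 68 61 55 63 60 64]
 [58 46 13  6 16 30 56 64 55 66 55 69 66 70]
 [51 49 48  8 30 52 61 47 39 58 66 69 70 70]
 [61 56 61 22 44 66 68 55 28 43 49 51 63 70]
 [68 66 67 58 61 60 52 41 24 26 28 34 59 69]
 [69 70 69 73 68 50 32 22 24 24 28 40 52 65]
 [64 63 66 67 65 53 24 32 40 49 54 59 59 63]
 [63 63 64 64 62 62 56 57 59 63 63 65 65 66]
 [64 64 65 63 64 65 66 64 66 64 65 64 64 63]]
```

Request:
servo_tool(targets="1.5 4 4 0; 1 3 6 0; 0 1 3 0; 0 0 0 0; 0 0 0 0")

```text
time: 18.15
tool_pos: [0.536, -0.3138, 0.164]
tool_rot: [-3.103, -0.008, 1.514]
contact_force: [0.6, 0.7, -4.9]
opening: 0.0195
```

```bash
python3 plan.py .5363 -.313 .153 1.514 1; python3 - <<'E'
from h import *
for n,c,s in (('scene',(130,110,270,260),4),):
    L=[cams.read_camera(n) for _ in range(3)]
    a=np.mean([p['color'].astype(float) for p in L],0); save('c9_'+n+'.png',np.clip(a*1.6,0,255).astype(np.uint8),c,s)
E
```

```text
t 18.15 pos [ 0.536  -0.3138  0.164 ] rot [-3.1034 -0.0078  1.5142] F [ 0.6  0.7 -4.9] op 0.0195 dist [  0.3   0.8 -11. ]
0.7 0.6 11 0
```

View pics/c9_scene.png

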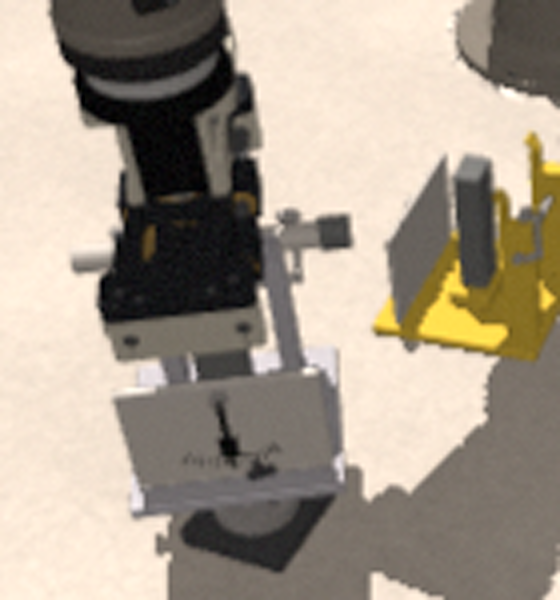

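Descend onto the stud: contact expected at TCP z about 0.153, then about 6 mm more.

Request:
servo_tool(targets="0.5 0.3 5 0; 0 0 5 0; 0 0 4 0; 0 0 2 0; 0 0 0 0; 0 0 0 0")

```text
time: 19.05
tool_pos: [0.536, -0.3134, 0.1488]
tool_rot: [-3.105, -0.007, 1.514]
contact_force: [-0.1, 0.8, -0.7]
opening: 0.0197
```

```bash
python3 plan.py .5363 -.313 .147 1.514 1
```

```text
t 19.05 pos [ 0.536  -0.3134  0.1488] rot [-3.1055 -0.0065  1.5139] F [-0.1  0.8 -0.7] op 0.0197 dist [ 0.3  0.4 -1.8]
0.4 0.3 1.8 -0
```

Request:
servo_tool(targets="0 0 2 0; 0 0 2 0; 2 0 0.5 0; 3 0 0 0; 3 0 0 0; 2 0 0 0; 0 0 0 0", squeeze=12)

```text
time: 19.92
tool_pos: [0.5367, -0.3044, 0.1456]
tool_rot: [-3.108, -0.002, 1.514]
contact_force: [-1.2, -1.7, 1.9]
opening: 0.0199
```

```bash
python3 plan.py .5363 -.313 .147 1.514 1; python3 - <<'E'
from h import *
for n,c,s in (('scene',(130,130,270,270),4),):
    L=[cams.read_camera(n) for _ in range(3)]
    a=np.mean([p['color'].astype(float) for p in L],0); save('d1_'+n+'.png',np.clip(a*1.6,0,255).astype(np.uint8),c,s); np.save('d1.npy',a)
E
```

```text
t 19.93 pos [ 0.5367 -0.3044  0.1456] rot [-3.1075e+00 -2.4000e-03  1.5140e+00] F [-1.2 -1.7  1.9] op 0.0199 dist [-0.4 -8.6  1.4]
-8.6 0 -1.4 -0
```

View pics/d1_scene.png

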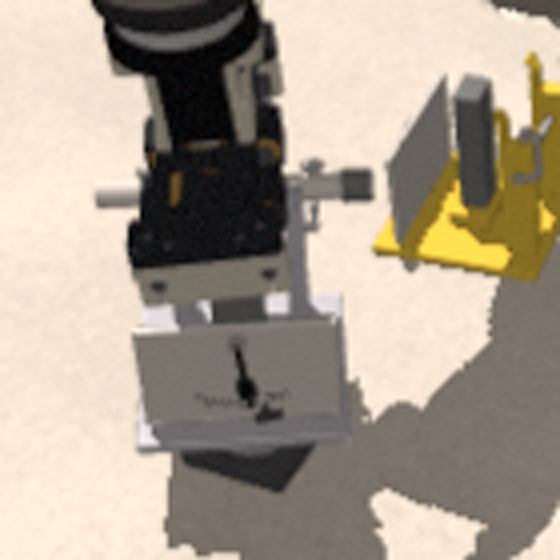

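Request:
servo_tool(targets="2 0 0.3 0; 3 0 0.3 0; 3 0 0.3 0; 3 0 0.4 0; 1 0 0 0; 0 0 0 0; 0 0 0 0")

```text
time: 20.95
tool_pos: [0.5374, -0.2917, 0.1441]
tool_rot: [-3.107, -0.002, 1.514]
contact_force: [-0.8, -1.0, 1.2]
opening: 0.02
```

```bash
python3 plan.py .5363 -.313 .147 1.514 1; python3 - <<'E'
from h import *
for n,c,s in (('scene',(130,130,270,270),4),):
    L=[cams.read_camera(n) for _ in range(4)]
    a=np.mean([p['color'].astype(float) for p in L],0); save('d2_'+n+'.png',np.clip(a*1.6,0,255).astype(np.uint8),c,s); np.save('d2.npy',a)
    save('d2z.png',np.clip(a*1.8,0,255).astype(np.uint8),(170,205,225,250),12)
E
```

```text
t 20.95 pos [ 0.5374 -0.2917  0.1441] rot [-3.1074e+00 -2.5000e-03  1.5138e+00] F [-0.8 -1.   1.2] op 0.02 dist [ -1.1 -21.3   2.9]
-21.3 0 -2.9 -0
```

View pics/d2_scene.png

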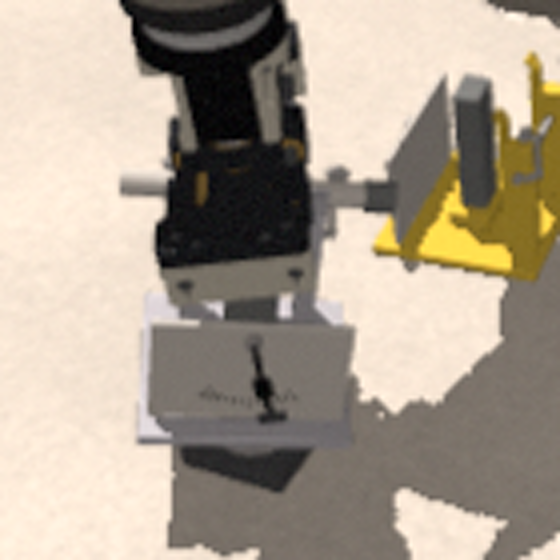

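View pics/d2z.png

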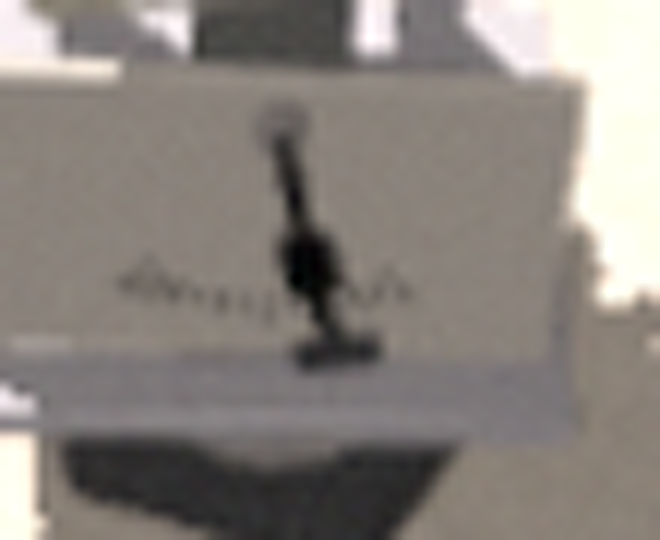

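Request:
servo_tool(targets="2 0 0.3 0; 2 0 0.3 0; 0 0 0 0; 0 0 0 0; 0 0 0 0; 0 0 0 0")

```text
time: 21.9
tool_pos: [0.5379, -0.2872, 0.1434]
tool_rot: [-3.108, -0.003, 1.514]
contact_force: [-1.0, -0.7, 0.1]
opening: 0.0197
```

```bash
python3 plan.py .5363 -.313 .147 1.514 1; python3 - <<'E'
from h import *
for n,c,s in (('scene',(130,130,270,270),4),):
    L=[cams.read_camera(n) for _ in range(8)]
    a=np.mean([p['color'].astype(float) for p in L],0); save('d3_'+n+'.png',np.clip(a*1.6,0,255).astype(np.uint8),c,s); np.save('d3.npy',a)
    save('d3z.png',np.clip(a*1.8,0,255).astype(np.uint8),(170,205,225,250),12)
E
```

```text
t 21.9 pos [ 0.5379 -0.2872  0.1434] rot [-3.1080e+00 -2.9000e-03  1.5138e+00] F [-1.  -0.7  0.1] op 0.0197 dist [ -1.6 -25.8   3.6]
-25.8 -0.2 -3.6 -0
```

View pics/d3z.png

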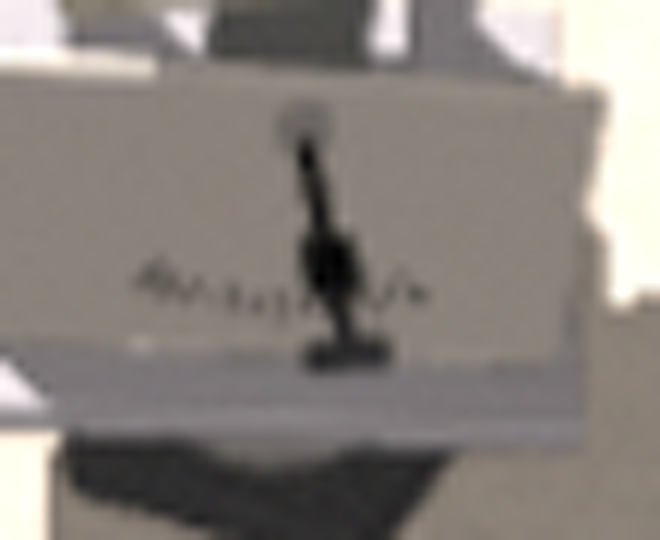

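```bash
python3 - <<'E'
from ov import *
for nm in('d2','d3'):
    I=np.load(nm+'.npy').mean(2)
    sub=I[214:238,185:208]; print(nm); 
    if nm=='d3': print(np.round(sub).astype(int))
    rows=[]
    for v in range(216,237):
        r=I[v,188:206]; w=np.clip(48-r,0,None); 
        if w.sum()>15: rows.append((v,round(188+(w*np.arange(18)).sum()/w.sum(),2)))
    print(rows)
    R=np.array([q for q in rows if q[0]<=229],float); k=np.polyfit(R[:,0],R[:,1],1); 
    print('line at 232,234,235',np.round(np.polyval(k,[232,234,235]),2),k[0])
q=proj(P['scene'],[[.59,-.3,.13],[.59,-.3,.08]]); d=q[1]-q[0]; print('plumb slope',d[0]/d[1], 'px/mm vert',np.linalg.norm(d)/50)
q=proj(P['scene'],[[.59,-.3,.08],[.59,-.29,.08]]);print('px per mm lateral',(q[1]-q[0])/10)
E
```

```text
d2
[(217, np.float64(193.22)), (218, np.float64(193.46)), (219, np.float64(193.62)), (220, np.float64(193.83)), (221, np.float64(194.09)), (222, np.float64(194.24)), (223, np.float64(194.44)), (224, np.float64(194.85)), (225, np.float64(195.03)), (226, np.float64(195.11)), (227, np.float64(195.39)), (228, np.float64(195.55)), (229, np.float64(195.63)), (230, np.float64(196.27)), (231, np.float64(196.38)), (232, np.float64(197.15)), (233, np.float64(197.85)), (234, np.float64(197.56)), (235, np.float64(196.07))]
line at 232,234,235 [196.39 196.81 197.02] 0.21054945054944965
d3
[[73 73 73 73 73 73 72 71 64 60 58 58 66 73 73 73 73 73 72 73 73 73 73]
 [73 72 73 72 73 73 73 70 60 57 57 58 63 73 73 73 73 73 73 72 74 73 72]
 [73 73 73 73 73 73 72 70 61 54 39 52 64 73 72 73 73 73 73 73 72 73 73]
 [72 73 73 73 73 72 73 71 65 52 18 46 68 72 74 72 74 72 72 73 73 73 73]
 [73 73 72 72 73 74 72 73 71 59  9 40 71 73 74 72 72 73 73 72 73 73 72]
 [72 72 73 73 72 72 73 72 74 64 28 32 64 74 73 72 73 73 73 72 74 73 72]
 [72 72 73 72 73 73 73 73 73 66 33 23 54 73 72 72 73 74 73 73 73 73 73]
 [73 73 73 72
[... 1195 characters left out ...]
67 67 67 67 67]]
[(217, np.float64(195.05)), (218, np.float64(195.18)), (219, np.float64(195.44)), (220, np.float64(195.62)), (221, np.float64(195.85)), (222, np.float64(196.11)), (223, np.float64(196.24)), (224, np.float64(196.49)), (225, np.float64(196.73)), (226, np.float64(196.91)), (227, np.float64(197.11)), (228, np.float64(197.29)), (229, np.float64(197.45)), (230, np.float64(197.54)), (231, np.float64(197.93)), (232, np.float64(198.24)), (233, np.float64(198.92)), (234, np.float64(198.43)), (235, np.float64(197.72))]
line at 232,234,235 [198.13 198.54 198.75] 0.20681318681318842
plumb slope 0.21110017295781758 px/mm vert 0.33019982440771983
px per mm lateral [ 0.44684672 -0.07130642]
```

Request:
servo_tool(targets="0 0 0 0; 0 0 0 0; 0 0 0 0; 0 0 0 0", squeeze=50)

```text
time: 22.8
tool_pos: [0.5379, -0.2872, 0.1434]
tool_rot: [-3.108, -0.003, 1.514]
contact_force: [-1.2, -1.0, 0.5]
opening: 0.02
```

Request:
servo_tool(targets="0 0 0 0; 0 0 0 0; 0 0 0 0; 0 0 0 0; 0 0 0 0; 0 0 0 0; 0 0 0 0; 0 0 0 0; 0 0 0 0; 0 0 0 0; 0 0 0 0; 0 0 0 0")

```text
time: 24.3
tool_pos: [0.5379, -0.2872, 0.1434]
tool_rot: [-3.108, -0.003, 1.514]
contact_force: [-1.2, -1.2, 1.0]
opening: 0.0198
```

```bash
python3 plan.py .5363 -.313 .147 1.514 1; python3 - <<'E'
from ov import *
L=[cams.read_camera('scene') for _ in range(8)]
for k,S in (('a',L[:4]),('b',L[4:]),('all',L)):
    a=np.mean([p['color'].astype(float) for p in S],0); I=a.mean(2); rows=[]
    for v in range(216,237):
        r=I[v,188:206]; w=np.clip(48-r,0,None)
        if w.sum()>15: rows.append((v,round(float(188+(w*np.arange(18)).sum()/w.sum()),2)))
    R=np.array([q for q in rows if 217<=q[0]<=229],float); kk=np.polyfit(R[:,0],R[:,1],1); print(k,rows[-6:],'line',np.round(np.polyval(kk,[232,233,234,235]),2),kk[0])
save('e1.png',np.clip(a*1.6,0,255).astype(np.uint8),(130,130,270,270),4)
save('e1z.png',np.clip(a*1.8,0,255).astype(np.uint8),(170,205,225,250),12)
q=proj(P['scene'],[[.59,-.3,.08],[.593,-.3,.08]]);print('per 3mm x',q[1]-q[0])
E
```

```text
t 24.3 pos [ 0.5379 -0.2872  0.1434] rot [-3.1080e+00 -2.9000e-03  1.5138e+00] F [-1.2 -1.2  1. ] op 0.0198 dist [ -1.6 -25.8   3.6]
-25.9 -0.3 -3.6 -0
a [(230, 197.55), (231, 197.88), (232, 198.29), (233, 198.93), (234, 198.5), (235, 197.45)] line [198.14 198.35 198.55 198.76] 0.208461538461541
b [(230, 197.57), (231, 197.85), (232, 198.29), (233, 198.96), (234, 198.51), (235, 197.43)] line [198.12 198.33 198.53 198.74] 0.2064285714285721
all [(230, 197.56), (231, 197.87), (232, 198.29), (233, 198.95), (234, 198.5), (235, 197.44)] line [198.13 198.34 198.54 198.75] 0.20736263736263855
per 3mm x [0.09142015 0.93020745]
```

View pics/e1.png

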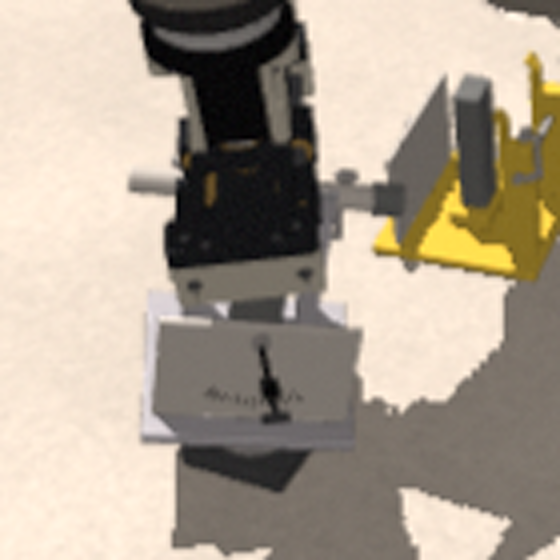

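View pics/e1z.png

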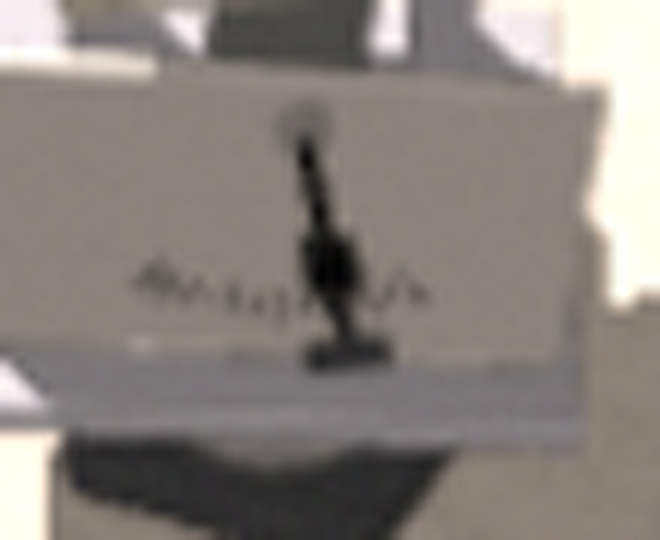

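```bash
python3 -c "
from cell import robot; print(robot.hand_in())"
```

```text
the job is handed in; nothing more can be done
None
```

I did the whole task and handed it in at about 24.7 s of the 61 s. No verdict is reported on hand-in.

**What I did**
- **Tube:** I gripped it in the middle, pressed it straight down past the jaw to the floor of the clip, and released it. The push force rose to 9.5 N at the stop, and the picture showed the roller closed over the tube.
- **Lift:** I lifted the larger grey gauge by its handle and set its middle on the stud.
- **Rocking:** I lowered the squeeze to 12 N and moved the tool 26 mm towards gauge +y, so the gauge pivoted between the pads. I then tightened the grip to 50 N.

**Last checks**
- **Pointer:** In the image, its line met the middle of the mark tab within about 0.1 px, roughly 0.005 rad. Two sets of frames agreed.
- **Pose:** The tool pose did not change over the last 2.4 s.
- **Stud head:** It is pressed about 6 mm. That is worked out from the force and the geometry, since the head itself was hidden.
- **Gauge and tube:** The underside is about 55 mm up and the tube looks seated. Nothing came near the plate, jars or bottle.

**Differences to know about**
- I gripped the handle across its 20 mm side (fingers along gauge x), not the suggested 30 mm width. The tool cannot be tilted, so the gauge had to pivot between the pads.
- The tool drifted about 0.03 rad out of plumb during the moves.
- The jaw angle and the tube's exact offset were checked only by picture and force.

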